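# Free the relay modules and put them in the parts drawer

### The job

With the forked tool, never with the gripper itself, press back the spring bar of every relay module in the socket rail so that each module tips up free, and put all the modules into the open parts drawer. Push the drawer fully shut, leave the forked tool lying flat in the middle of its rubber mat, and leave everything else where it is.

Things in the scene. Friction and masses are not known exactly. Their poses are not given: they have to be found in the camera images.
- holder: Fixed socket rail: grey base plate 130 x 290 x 12 mm with three sockets at (30, +95), (30, 0), (30, -95) mm in its frame. Origin: centre of the underside; z up; the spring bars are on its front (-x) side, facing the robot. Cheeks at each bar's ends, 68 mm apart, rise to z = 70 mm, x = -42 to -6. Cradles, walls 20 mm high, 1.2 mm clear of a module, tip back under a freed module's weight.
- fork: Forked tool, 195 mm long, 0.16 kg, lying flat. Origin: in the handle at mid thickness, where to grip; x along the tool to the prongs, z normal to its flat faces. Wooden handle x = -75 to +40 mm, 26 wide (y), 22 thick (z); steel head 12 thick, 46 wide from x = 75: two prongs 10 wide, tips at x = 120, clear gap 26 wide and 33 deep. The same either way up.
- fork_mid (a point): Middle of the forked tool's length (x = +22.5 mm in its frame).
- mat: Fixed black rubber mat for the tool, 230 (x) x 110 (y) x 3 mm. Origin: centre of its underside.
- cab_drawer0 (a joint): How far the parts drawer is pulled out, in m: 0 is fully shut, it starts 0.135 to 0.16 open. Slides with about 1 N of friction; shut it by pushing its handle or front straight in.
- drawer_in (a point): Point on the drawer's inner floor, midway across, 57 mm behind its front wall; moves with it. x points into the cabinet (shutting), y across, z up. Inside: x -57 to +137 mm, y -124 to +124, walls 80 mm high. Pulled out by d, it is open from above from x = -57 to about -63 mm + d. The cabinet is 290 mm wide, 124 mm high; things up to 88 mm above this floor pass under its top.
- cab_drawer0_handle (a point): Middle of the drawer's horizontal bar handle (120 mm long along y, 35 mm off the drawer front). Moves with the drawer; same axes as drawer_in.
- mod_a: Relay module in the socket at holder y = +95 mm (the robot's left), or None. Grey box 46 x 46 x 70 mm, 0.17 kg. Origin: centre of its underside; z up, axes as the holder's. A black hook 12 mm wide is on its front: arm z = 40 to 48, leg x = -72 to -66 going down, barb at its foot (z 15.5 to 21.5, back to x = -59) under the bar. Seated upright, origin at holder z = 34 mm; freed, it leans back 0.44 rad.
- bar_a (a joint): Travel in m of the spring bar at holder y = +95 mm (the robot's left): 0 forward over the barb, up to 0.016 pressed back along the holder's +x. Past about 0.011 the module is free: within 0.5 s it tips back by itself with its cradle, hook up. Takes 2.5 N at 0, 6.5 N at 0.016; let go, it springs forward again beneath the barb and the module stays tipped.
- bar_a_mid (a point): Middle of that steel bar, 8 x 8 mm section, 68 mm long along the holder's y; at travel 0 it is at (-31, socket y, 60) mm in the holder's frame. The module's 12 mm leg stands before it, so the prongs go either side of the leg.
- mod_b: Relay module in the socket at holder y = 0 (middle), or None. Grey box 46 x 46 x 70 mm, 0.17 kg. Origin: centre of its underside; z up, axes as the holder's. A black hook 12 mm wide is on its front: arm z = 40 to 48, leg x = -72 to -66 going down, barb at its foot (z 15.5 to 21.5, back to x = -59) under the bar. Seated upright, origin at holder z = 34 mm; freed, it leans back 0.44 rad.
- bar_b (a joint): Travel in m of the spring bar at holder y = 0 (middle): 0 forward over the barb, up to 0.016 pressed back along the holder's +x. Past about 0.011 the module is free: within 0.5 s it tips back by itself with its cradle, hook up. Takes 2.5 N at 0, 6.5 N at 0.016; let go, it springs forward again beneath the barb and the module stays tipped.
- bar_b_mid (a point): Middle of that steel bar, 8 x 8 mm section, 68 mm long along the holder's y; at travel 0 it is at (-31, socket y, 60) mm in the holder's frame. The module's 12 mm leg stands before it, so the prongs go either side of the leg.
- mod_c: Relay module in the socket at holder y = -95 mm (the robot's right), or None. Grey box 46 x 46 x 70 mm, 0.17 kg. Origin: centre of its underside; z up, axes as the holder's. A black hook 12 mm wide is on its front: arm z = 40 to 48, leg x = -72 to -66 going down, barb at its foot (z 15.5 to 21.5, back to x = -59) under the bar. Seated upright, origin at holder z = 34 mm; freed, it leans back 0.44 rad.
- bar_c (a joint): Travel in m of the spring bar at holder y = -95 mm (the robot's right): 0 forward over the barb, up to 0.016 pressed back along the holder's +x. Past about 0.011 the module is free: within 0.5 s it tips back by itself with its cradle, hook up. Takes 2.5 N at 0, 6.5 N at 0.016; let go, it springs forward again beneath the barb and the module stays tipped.
- bar_c_mid (a point): Middle of that steel bar, 8 x 8 mm section, 68 mm long along the holder's y; at travel 0 it is at (-31, socket y, 60) mm in the holder's frame. The module's 12 mm leg stands before it, so the prongs go either side of the leg.
- jar: Bystander, leave alone: screw-top jar 64 mm wide. Origin: centre of the underside.
- meter: Bystander, leave alone: black multimeter 150 x 75 x 36 mm. Origin: centre of the underside.
- tape: Bystander, leave alone: roll of black tape 90 mm wide, 22 mm high. Origin: centre of the underside.
- wrench: Bystander, leave alone: steel wrench 170 mm long. Origin: centre of the underside.
- spray: Bystander, leave alone: spray can 170 mm high. Origin: centre of the underside.
- driver: Bystander, leave alone: screwdriver 190 mm long. Origin: centre of the underside.

How it is judged:
By the outcome, as a careful person would: the job done as asked, in the order asked, and still so for the second after the job is handed in, with the robot touching nothing.
Of mod_a, mod_b, mod_c only 2 to 3 are there at a start; the rules pass over those that are not, and their reading is None.
At some moment in a run one of fork may be knocked a few centimetres aside while the robot is not near it.
Once in a run the grip may slacken for a moment while it holds something.
It also fails if it takes over 210 s, if anything falls off the work surface, if the arm or the gripper's body presses on something with over 40 N, if the wrist force passes 120 N, or if a joint passes its speed limit or range.

### The arm

A 7-joint arm with a two-finger parallel gripper is mounted at the origin on the work surface. World frame = base frame: x ahead of the robot, y to its left, z up, the work surface at z = 0. Lengths are in m, angles in degrees, forces in N, time in s.
With the tool pointing down it reaches from about 0.4 to 0.925 m from the base axis. Payload 4.1 kg.
Tool frame: the origin (TCP) lies midway between the tips of the shut fingers; the grasp point (between the pads) lies ctrl.grip_depth behind it (ctrl.grip_depth is the distance from the TCP to the grasp point, in m); z points along the fingers, y is the line along which they close (so a half turn about z gives the same grasp; the last joint's range is limited). The gripper opens to 85 mm and grips with 20 to 120 N. Pads are 22 mm wide; open, the fingers measure 114 mm over their backs; the gripper's body (76 mm by 85 mm) begins 54 mm behind the grasp point. The pads swing forward as they close: fully open they stand 13 mm farther back than shut.
Start: joints at [67.208, 22.827, 2.584, 88.041, -1.071, 69.15, -2.905], TCP at [0.191, -0.621, 0.231] pointing down, gripper open.
Joint ranges: [-161.44, 161.44], [-28.35, 127.94], [-78.24, 83.42], [0, 140.83], [-78.03, 258.03], [13.02, 114.36], [-168.23, 168.23]. Speed limits (degrees/s): [147.25, 147.25, 180, 180, 180, 180, 180].

### API

Orientations are given as a 3x3 rotation matrix whose columns are the frame's x, y, z axes.
In Python, from rig import ctrl gives the robot as it stands. The module is installed in compiled form; this text tells all that it offers.
- The arm moves only by the tool carry_out, never from a script. Its arguments are lists of equal length, an entry for each row: "xyz": the shift along the tool's x, y, z in units of 3 cm (1.0 is 3 cm), a list of three; "rot": the turn, a rotation vector about the tool's x, y, z in units of 45 degrees (1.0 is 45 degrees), a list of three; "gripper": the opening, from 0 (shut) to 1 (fully open). In form: {"xyz": [[tx, ty, tz], ...], "rot": [[rx, ry, rz], ...], "gripper": [gripper, ...]}. A call has 1 to 12 rows; each row shifts and turns the commanded pose from where the row before left it, along the tool's axes as they then stand; what a row does not reach is not made up. A row lasts 1/12 s, in which the tool goes at most 41.7 mm and 7.16 degrees, less where a joint would pass 70% of its speed; a pose out of reach is approached as far as the arm can. A call with a number of a shift or a turn outside -1 to 1 is refused whole. A call with a gripper value outside its range is refused whole. The fingers move at their own pace and stop on an object; the grip force is fixed at half the most. Time passes only in rows, so rows that do not move let the fingers close. It gives the time, the measured TCP pose, the force, the opening and the grip force at its end, in the units of the state.
- ctrl.observe(): the state, without advancing time (a new reading comes with each control period).
- ctrl.get_image(name): name is "scene" or "top" or "wrist"; returns a dict with "img" (420x560x3 uint8, red, green, blue), "z_map" (420x560 float32, m along the optical axis (not along the pixel's ray), 0 where there is no reading), "fx", "fy", "cx", "cy" (pixels), "rvec" (rotation vector, rad) and "tvec" (3), from world to camera coordinates, as OpenCV has them. Camera axes: x right, y down, z forward; pixel columns grow to the right and rows downward; lengths in m; the calibration is good to about 2 mm. A picture is of the moment at which its call begins.
- ctrl.job_done(): hands the job in; it is judged then, once.
The state is a dict: "time_s": time; "joint_pos": joint angles; "qd": joint speeds; "joint_efforts": joint torques, N m; "position": TCP position; "orientation": TCP orientation; "ft_force": force on the tool from outside, world axes, zero at the start; "ft_torque": the same for the moment, N m; "gripper_width": finger opening in m; "finger_force": force on a finger pad.
Only numpy, scipy, OpenCV 4.12 (cv2) and the standard library are available. Lean on these libraries where they do the work, as an engineer would, in place of code of your own. Each camera call takes 0.05 s, during which the arm holds its last target. There are 200 camera calls.

## Working session

There is one attempt and no reset: what is moved stays moved. The work goes in short steps, Python scripts to look and compute and a tool call to move; the robot and the scene stay as the last step left them, time stands still between calls to the robot, and variables do not carry over. Pictures are saved under pics/ and viewed, at most 14 in all, crops included, and the job is handed in when it is done.

Besides the shell and the picture viewer there is one more tool, called after "Emit:" in YAML: its name, and indented under it one key for each argument. carry_out: Moves the arm, as the interface text tells. Its arguments: {"type":"object","properties":{"xyz":{"type":"array","items":{"type":"array","items":{"type":"number"}}},"rot":{"type":"array","items":{"type":"array","items":{"type":"number"}}},"gripper":{"type":"array","items":{"type":"number"}}},"required":["xyz","rot","gripper"]}

```bash
mkdir -p pics; cat > h.py <<'E'
import numpy as np, cv2
from rig import ctrl
def cam(n):
    d=ctrl.get_image(n); R=cv2.Rodrigues(np.array(d['rvec'],float))[0]; t=np.array(d['tvec'],float).ravel()
    z=d['z_map'].astype(float); v,u=np.mgrid[:z.shape[0],:z.shape[1]]
    P=np.stack([(u-d['cx'])/d['fx']*z,(v-d['cy'])/d['fy']*z,z],-1)
    d['W']=(P-t)@R; d['R']=R; d['t']=t; d['W'][z==0]=np.nan
    return d
def save(d,name,crop=None,s=1):
    im=d['img'][:,:,::-1]
    if crop: im=im[crop[1]:crop[3],crop[0]:crop[2]]
    cv2.imwrite('pics/'+name,cv2.resize(im,None,fx=s,fy=s,interpolation=cv2.INTER_CUBIC))
def st():
    o=ctrl.observe(); print({k:np.round(o[k],4).tolist() for k in ('time_s','position','orientation','joint_pos','ft_force','gripper_width','finger_force')})
E
python3 - <<'E'
from h import *
st(); print(ctrl.grip_depth)
for n in('top','scene'):
    d=cam(n); save(d,n+'0.png',s=1.4); np.savez(n+'0.npz',W=d['W'],img=d['img']); print(n,-d['R'].T@d['t'],d['fx'])
E
```

```text
{'time_s': 0.0, 'position': [0.1912, -0.6206, 0.2303], 'orientation': [[0.9557, 0.2945, -0.0007], [0.2945, -0.9557, 0.0018], [-0.0001, -0.0019, -1.0]], 'joint_pos': [67.2088, 22.8716, 2.5788, 88.1145, -1.0706, 69.1498, -2.9049], 'ft_force': [-0.3838, -0.5411, -0.5533], 'gripper_width': 0.0857, 'finger_force': 0.0}
0.0187
top [ 0.35147893 -0.0126379   1.52795696] 510.50619986718567
scene [1.65452532 0.20181419 0.78851265] 391.91982960949144
```

View pics/top0.png

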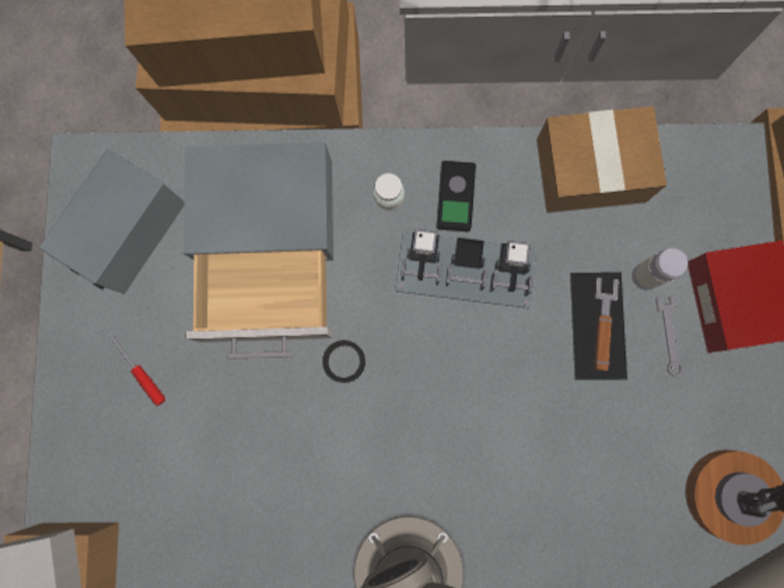

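View pics/scene0.png

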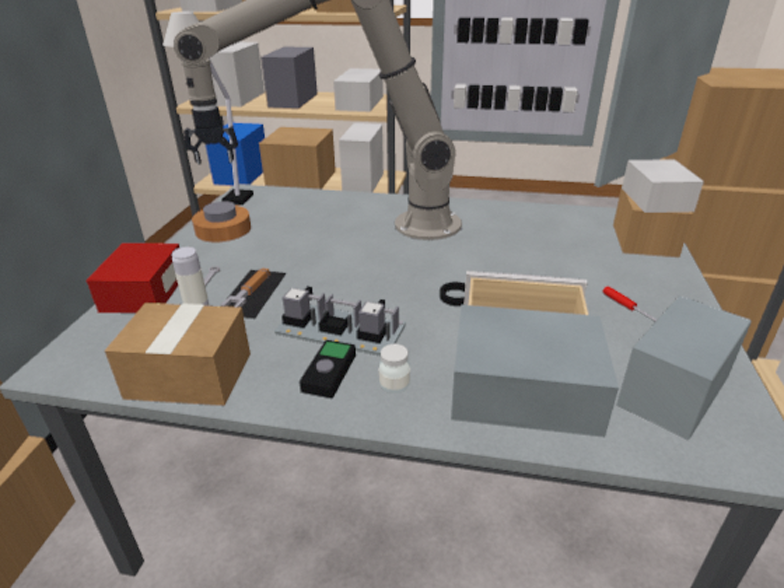

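The top view shows modules in sockets a (424,240) and c (517,255), with the middle socket empty. The fork is on its mat at (605,325) with its prongs away from the robot, and the drawer at (258,290) is open towards the robot. Next I measure these from the depth map.

```bash
cat > m.py <<'E'
from h import *
def rect(pts): 
    (c,s,a)=cv2.minAreaRect(np.float32(pts*1000)); return np.round(c,1),np.round(s,1),round(a,2)
def reg(d,x0,y0,x1,y1):  # 1.4x pixel box
    s=np.s_[int(y0/1.4):int(y1/1.4),int(x0/1.4):int(x1/1.4)]
    return d['W'][s],d['img'][s].astype(int)
E
python3 - <<'E'
from m import *
d=np.load('top0.npz')
W,I=reg(d,380,215,550,320); z=W[...,2]
print('table z',np.nanmedian(d['W'][260:300,150:250,2]))
m=(z>0.006)&(z<0.018); print('plate',rect(W[m][:,:2]),np.median(z[m]))
for lo,hi in((.062,.076),(.095,.115)):
    m=((z>lo)&(z<hi)).astype(np.uint8); n,l,s,c=cv2.connectedComponentsWithStats(m)
    for i in range(1,n):
        if s[i,4]>8: k=l==i; print(lo,s[i,4],rect(W[k][:,:2]),W[k][:,2].mean().round(4), W[k].mean(0).round(4))
W,I=reg(d,560,262,640,390); g=I.sum(-1); z=W[...,2]
m=g<110; print('mat',rect(W[m][:,:2]),np.median(z[m]))
m=(I[...,0]-I[...,2]>40); print('handle',rect(W[m][:,:2]),np.median(z[m]))
m=(z>0.009)&(z<.03); n,l,s,c=cv2.connectedComponentsWithStats(m.astype(np.uint8)); k=l==1+np.argmax(s[1:,4]); print('fork',rect(W[k][:,:2]),np.median(z[k]), np.median(z[k&(I[...,0]-I[...,2]<20)]))
W,I=reg(d,180,135,340,365); z=W[...,2]
for lo,hi in ((.118,.2),(.07,.118),(.02,.07)):
    m=(z>lo)&(z<hi); print(lo,rect(W[m][:,:2]),np.percentile(z[m],[5,50,95]))
for (x,y) in [(258,290),(258,315),(210,290),(257,333),(200,332),(315,332),(260,355),(260,341)]:
    print((x,y),d['W'][int(y/1.4),int(x/1.4)].round(4))
for (x,y) in[(388,185),(457,170),(343,345),(670,260)]: print('by',d['W'][int(y/1.4),int(x/1.4)].round(4))
E
```

```text
table z -0.0006524753294052076
plate (array([ 634.3, -124.7]), array([363.3, 223.8]), 86.5) 0.011202401347176
0.062 37 (array([616.2,   0. ]), array([31.1, 23.5]), 11.0) 0.0672 [0.6127 0.0007 0.0672]
0.062 9 (array([ 621.1, -207.7]), array([18.8,  7.6]), 43.35) 0.0686 [ 0.6209 -0.2078  0.0686]
0.062 41 (array([608.5, -57. ]), array([31. , 31.8]), 79.79) 0.0674 [ 0.6044 -0.0627  0.0674]
0.062 35 (array([604.1, -96. ]), array([31. , 24.9]), 10.48) 0.0677 [ 0.6001 -0.0937  0.0677]
0.062 34 (array([ 594.1, -160.4]), array([12.3, 33.7]), 81.61) 0.0683 [ 0.5919 -0.1618  0.0683]
0.062 53 (array([ 577.1, -195. ]), array([54.9, 27.3]), 45.14) 0.0675 [ 0.5833 -0.194   0.0675]
0.062 42 (array([ 577.1, -254.4]), array([24.3, 33.2]), 44.1) 0.067 [ 0.5774 -0.253   0.067 ]
0.062 10 (array([ 589.7, -126.1]), array([14.7,  6.2]), 82.18) 0.0658 [ 0.5896 -0.1264  0.0658]
0.095 265 (array([664.4, -40.1]), array([45.6, 48.1]), 82.4) 0.1035 [ 0.6636 -0.04    0.1035]
0.095 264 (array([ 638.1, -228.2]), array([45.9, 47.5]), 81.86) 0.1034 [ 0.6373 -0.2276  0.1034]
mat (array([0., 0.]), array([0., 0.]), 0.0) 
[... 193 characters left out ...]
 303. ]), array([396.9, 291.7]), 1.27) [0.11923847 0.12335611 0.1282031 ]
0.07 (array([650.9, 302.7]), array([437.2, 292.4]), 1.28) [0.07713872 0.10408528 0.11751293]
0.02 (array([640. , 318.6]), array([444.7, 334.1]), 2.58) [0.02033153 0.02337539 0.05717533]
(258, 290) [0.5802 0.3152 0.0223]
(258, 315) [0.5264 0.3148 0.0183]
(210, 290) [0.5819 0.4188 0.018 ]
(257, 333) [0.482  0.2968 0.1108]
(200, 332) [0.4829 0.4115 0.1124]
(315, 332) [0.4809 0.1791 0.1109]
(260, 355) [0.4392 0.2965 0.0809]
(260, 341) [0.4717 0.3082 0.0294]
by [0.7883 0.0332 0.0898]
by [ 0.8395 -0.1143  0.029 ]
by [0.4622 0.1322 0.0169]
by [ 0.609  -0.5082  0.1719]
  return _methods._mean(a, axis=axis, dtype=dtype,
  ret = ret.dtype.type(ret / rcount)
```

```bash
cat >> m.py <<'E'
from scipy.spatial.transform import Rotation as Ro
def Rt(yaw,tilt=0):  # tool down, tool x at yaw (deg); tilt: about tool y
    c,s=np.cos(np.radians(yaw)),np.sin(np.radians(yaw))
    return np.array([[c,s,0],[s,-c,0],[0,0,-1.]])@Ro.from_euler('y',tilt,degrees=True).as_matrix()
def plan(p,R):
    o=ctrl.observe(); P=np.array(o['position']);Q=np.array(o['orientation'])
    r=Ro.from_matrix(Q.T@R).as_rotvec(degrees=True)/45; n=int(np.ceil(np.linalg.norm(r)/.15))
    t=R.T@(np.array(p)-P)/.03
    print('t',o['time_s'],'rot total',r.round(3),'rows',n,'| then shift total (units)',t.round(2),'rows',int(np.ceil(abs(t).max())))
def forkpose(d,box):
    W,I=reg(d,*box); z=W[...,2]; m=((z>.0085)&(z<.035)).astype(np.uint8)
    n,l,s,c=cv2.connectedComponentsWithStats(m); k=l==1+np.argmax(s[1:,4]); q=W[k][:,:2]
    c,s,a=cv2.minAreaRect(np.float32(q*1000)); B=cv2.boxPoints((c,s,a))
    e=B[1]-B[0] if np.linalg.norm(B[1]-B[0])>np.linalg.norm(B[2]-B[1]) else B[2]-B[1]
    yaw=np.degrees(np.arctan2(e[1],e[0])); yaw=(yaw+90)%180-90
    x=np.array([np.cos(np.radians(yaw)),np.sin(np.radians(yaw))]); mid=np.array(c)/1000
    hd=k&(I[...,0]-I[...,2]>40); h=W[hd][:,:2].mean(0)
    print('fork mid',mid.round(4),'size',np.round(s,1),'yaw',yaw.round(2),'grip(mid-22.5)',(mid-.0225*x).round(4),'handle ctr',h.round(4),'->mid by handle dir',(np.degrees(np.arctan2(*(mid-h)[::-1]))).round(2))
    return mid,yaw
E
python3 - <<'E'
from m import *
d=np.load('top0.npz'); box=(560,262,640,390)
forkpose(d,box)
W,I=reg(d,*box); g=I.sum(-1); m=(g<130)&(abs(W[...,2])<.008); print(np.percentile(g,[5,20,50]),m.sum(),'mat',rect(W[m][:,:2]))
E
```

```text
fork mid [ 0.5022 -0.4182] size [ 47.6 197.5] yaw -6.5 grip(mid-22.5) [ 0.4798 -0.4157] handle ctr [ 0.4603 -0.4133] ->mid by handle dir -6.75
[136. 142. 291.] 6 mat (array([ 532. , -380.9]), array([151.4,  32.7]), 1.26)
```

```bash
python3 - <<'E'
from m import *
d=np.load('top0.npz'); box=(560,262,640,390)
W,I=reg(d,*box); g=I.sum(-1); m=(g<150)&(abs(W[...,2])<.012); print(m.sum(),'mat',rect(W[m][:,:2]))
plan((.4798,-.4157,.14),Rt(-6.5))
E
```

```text
1853 mat (array([ 501.6, -411. ]), array([222.9, 106.9]), 0.08)
t 0.1 rot total [-0.002  0.001  0.525] rows 4 | then shift total (units) [ 8.79 -7.88  3.01] rows 9
```

Emit:
carry_out:
  xyz:
    - [0,0,0]
    - [0,0,0]
    - [0,0,0]
    - [0,0,0]
    - [0.98,-0.88,0.33]
    - [0.98,-0.88,0.33]
    - [0.98,-0.88,0.33]
    - [0.98,-0.88,0.33]
    - [0.98,-0.88,0.33]
    - [0.98,-0.88,0.33]
    - [0.98,-0.88,0.33]
    - [0.98,-0.88,0.33]
  rot:
    - [0,0,0.131]
    - [0,0,0.131]
    - [0,0,0.131]
    - [0,0,0.131]
    - [0,0,0]
    - [0,0,0]
    - [0,0,0]
    - [0,0,0]
    - [0,0,0]
    - [0,0,0]
    - [0,0,0]
    - [0,0,0]
  gripper: [1,1,1,1,1,1,1,1,1,1,1,1]

```text
time_s: 1.1
position: [0.4499, -0.4363, 0.1513]
orientation: [[0.994, -0.112, -0.001], [-0.112, -0.994, 0.0], [-0.001, -0.0, -1.0]]
ft_force: [1.1, -0.8, -0.5]
gripper_width: 0.0854
finger_force: 0.0
```

Emit:
carry_out:
  xyz:
    - [0.95,-0.84,0.3]
    - [0,0,0]
    - [0,0,0]
  rot:
    - [0,0,0]
    - [0,0,0]
    - [0,0,0]
  gripper: [0.7,0.7,0.7]

```text
time_s: 1.35
position: [0.4824, -0.4122, 0.1417]
orientation: [[0.994, -0.106, -0.001], [-0.106, -0.994, 0.003], [-0.001, -0.003, -1.0]]
ft_force: [0.1, -1.0, -0.4]
gripper_width: 0.0594
finger_force: 0.0
```

```bash
python3 - <<'E'
from m import *
st(); d=cam('wrist'); save(d,'w1.png'); np.savez('w1.npz',W=d['W'],img=d['img'])
q=d['W'][...,2]; I=d['img'].astype(int)
k=(I[...,0]-I[...,2]>40)&(q>.012)&(q<.04); print(k.sum(),rect(d['W'][k][:,:2]))
d=cam('top'); forkpose(d,(560,262,640,390))
E
```

```text
{'time_s': 1.35, 'position': [0.4824, -0.4122, 0.1417], 'orientation': [[0.9944, -0.1058, -0.0009], [-0.1058, -0.9944, 0.0027], [-0.0011, -0.0026, -1.0]], 'joint_pos': [36.9864, 25.68, -0.3788, 95.656, 0.0796, 58.7975, -59.4673], 'ft_force': [0.1323, -1.0027, -0.4138], 'gripper_width': 0.0594, 'finger_force': 0.0}
7114 (array([ 380.3, -533.4]), array([365.2, 253.8]), 13.19)
fork mid [ 0.4451 -0.4113] size [26.7 83. ] yaw -7.5 grip(mid-22.5) [ 0.4228 -0.4084] handle ctr [ 0.4467 -0.4116] ->mid by handle dir 170.3
```

View pics/w1.png

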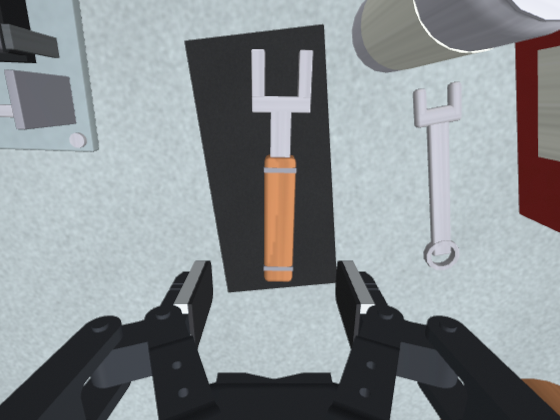

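The wrist view shows the fork on its mat, handle from (280,280) to (280,157) and prongs up to (281,50). I measure it from here.

```bash
cat >> m.py <<'E'
def forkw(d):
    W,I=d['W'],d['img'].astype(int); z=W[...,2]
    o=((I[...,0]-I[...,2]>40)&(z>.012)&(z<.04)).astype(np.uint8); n,l,s,c=cv2.connectedComponentsWithStats(o)
    k=l==1+np.argmax(s[1:,4]); q=W[k][:,:2]; c0,sz,a=cv2.minAreaRect(np.float32(q*1000))
    print('handle',np.round(c0,1),np.round(sz,1),round(a,2),'z',np.median(W[k][:,2]).round(4))
    return np.array(c0)/1000
E
python3 - <<'E'
from m import *
d=np.load('w1.npz'); forkw(d)
W=d['W']
for n,(u,v) in dict(tipL=(258,52),tipR=(306,54),ctrneck=(282,130),hfront=(280,160),hback=(279,278),m1=(188,42),m2=(322,27),m3=(336,281),m4=(229,290)).items(): print(n,W[v,u].round(4))
E
```

```text
handle [ 513.6 -624.5] [147.7   3.7] 8.54 z 0.0219
tipL [ 0.5985 -0.4125  0.0208]
tipR [ 0.5934 -0.4478  0.0211]
ctrneck [ 0.5403 -0.4248  0.019 ]
hfront [ 0.5173 -0.4208  0.0235]
hback [ 0.4097 -0.4092  0.0244]
m1 [ 0.6138 -0.3581  0.0026]
m2 [ 0.6132 -0.4634  0.0026]
m3 [ 0.4782 -0.442   0.148 ]
m4 [ 0.3885 -0.3569  0.0029]
```

```bash
python3 - <<'E'
from m import *
plan((.4803,-.416,.005),Rt(-6.4))
E
```

```text
t 1.45 rot total [ 0.001  0.002 -0.002] rows 1 | then shift total (units) [ 0.04 -0.02  4.59] rows 5
```

Emit:
carry_out:
  xyz:
    - [0.04,-0.02,0.9]
    - [0,0,0.9]
    - [0,0,0.9]
    - [0,0,0.9]
    - [0,0,0.6]
    - [0,0,0.39]
    - [0,0,0]
    - [0,0,0]
    - [0,0,0]
    - [0,0,0]
    - [0,0,0]
    - [0,0,0]
  rot:
    - [0,0,0]
    - [0,0,0]
    - [0,0,0]
    - [0,0,0]
    - [0,0,0]
    - [0,0,0]
    - [0,0,0]
    - [0,0,0]
    - [0,0,0]
    - [0,0,0]
    - [0,0,0]
    - [0,0,0]
  gripper: [0.7,0.7,0.7,0.7,0.7,0.7,0.7,0.2,0,0,0,0]

```text
time_s: 2.45
position: [0.4823, -0.4169, 0.0075]
orientation: [[0.994, -0.113, 0.003], [-0.113, -0.994, -0.003], [0.003, 0.002, -1.0]]
ft_force: [-0.5, -0.1, 6.4]
gripper_width: 0.0248
finger_force: 62.1
```

Emit:
carry_out:
  xyz:
    - [0,0,0]
    - [0,0,0]
    - [0,0,-0.3]
    - [0,0,-0.7]
    - [0,0,-0.7]
    - [0,0,-0.7]
    - [0,0,-0.7]
    - [0,0,-0.5]
    - [0,0,-0.3]
    - [0,0,0]
    - [0,0,0]
  rot:
    - [0,0,0]
    - [0,0,0]
    - [0,0,0]
    - [0,0,0]
    - [0,0,0]
    - [0,0,0]
    - [0,0,0]
    - [0,0,0]
    - [0,0,0]
    - [0,0,0]
    - [0,0,0]
  gripper: [0,0,0,0,0,0,0,0,0,0,0]

```text
time_s: 3.37
position: [0.481, -0.4152, 0.1223]
orientation: [[0.994, -0.112, -0.0], [-0.112, -0.994, 0.0], [-0.0, -0.0, -1.0]]
ft_force: [-0.9, 0.4, -2.6]
gripper_width: 0.0243
finger_force: 61.1
```

```bash
python3 - <<'E'
from m import *
st(); d=cam('wrist'); save(d,'w2.png'); np.savez('w2.npz',W=d['W'],img=d['img'],z=d['z_map'])
E
```

```text
{'time_s': 3.3667, 'position': [0.481, -0.4152, 0.1223], 'orientation': [[0.9937, -0.1123, -0.0002], [-0.1123, -0.9937, 0.0001], [-0.0002, -0.0001, -1.0]], 'joint_pos': [37.1205, 26.8355, -0.2402, 96.5989, 0.1311, 56.5798, -59.6123], 'ft_force': [-0.926, 0.4003, -2.6342], 'gripper_width': 0.0243, 'finger_force': 61.1211}
```

View pics/w2.png

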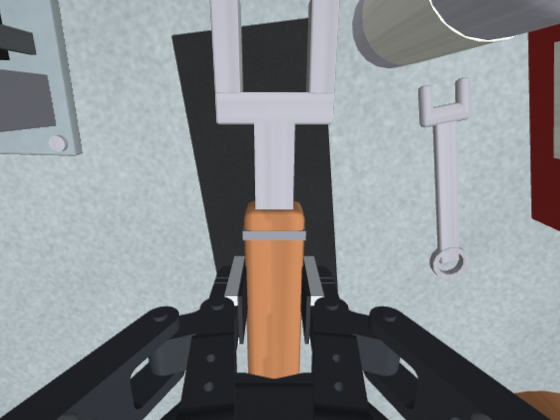

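The fork is held straight: handle (275,205)–(275,370), head bar (217–333, 93–124), tips just above the frame. I put these into the tool frame.

```bash
python3 - <<'E'
from m import *
o=ctrl.observe(); P=np.array(o['position']);Q=np.array(o['orientation'])
d=np.load('w2.npz'); W=d['W']
for n,(u,v) in dict(headL=(220,108),headR=(330,108),headc=(275,108),prL=(227,10),prR=(325,10),neck=(275,150),neckf=(275,200),hfront=(275,212),hmid=(275,290)).items(): print(n,W[v,u].round(4),'tool',((W[v,u]-P)@Q).round(4))
d=cam('top'); np.savez('top1.npz',W=d['W'],img=d['img'])
W,I=reg(d,380,215,550,320); z=W[...,2]
m=((z>.095)&(z<.115)).astype(np.uint8); n,l,s,c=cv2.connectedComponentsWithStats(m)
for i in range(1,n):
    if s[i,4]>8: k=l==i; print(s[i,4],rect(W[k][:,:2]))
# fork now in the top view
W=d['W'];z=W[...,2]; m=((z>.115)&(z<.15)&(W[...,0]>.5)&(W[...,0]<.65)&(abs(W[...,1]+.42)<.06)); print('fork front',rect(W[m][:,:2]),m.sum(),np.median(z[m]))
# plate bottom corner edges
W,I=reg(d,380,215,550,320); z=W[...,2]; m=((z>.006)&(z<.018)&(W[...,1]>-.3)&(W[...,1]<.03)).astype(np.uint8); n,l,s,c=cv2.connectedComponentsWithStats(m); k=l==1+np.argmax(s[1:,4]); print('plate',rect(W[k][:,:2]))
E
```

```text
headL [ 0.5614 -0.4034  0.1345] tool [ 0.079  -0.0204 -0.0132]
headR [ 0.5566 -0.4458  0.1337] tool [ 0.079   0.0222 -0.0125]
headc [ 0.559  -0.4245  0.1338] tool [ 0.079   0.0008 -0.0125]
prL [ 0.5939 -0.4113  0.134 ] tool [ 0.1122 -0.0163 -0.0128]
prR [ 0.5901 -0.4459  0.1338] tool [ 0.1123  0.0185 -0.0126]
neck [ 0.543  -0.4228  0.1345] tool [ 0.0629  0.0009 -0.0133]
neckf [ 0.5218 -0.4204  0.1336] tool [ 0.0416  0.0009 -0.0123]
hfront [ 0.5177 -0.4199  0.137 ] tool [ 0.0374  0.0009 -0.0157]
hmid [ 0.4818 -0.4159  0.1394] tool [ 0.0013  0.001  -0.018 ]
262 (array([664.6, -40.2]), array([45.6, 48.6]), 82.11)
267 (array([ 637.9, -227.9]), array([46.1, 48.6]), 81.63)
fork front (array([ 550. , -421.2]), array([48.4, 94.3]), 80.16) 293 0.13203100514123547
plate (array([ 620.8, -129.7]), array([289.9, 131. ]), 81.75)
```

```bash
cat >> m.py <<'E'
HO=np.array([.6213,-.1299]); HY=-8.0
def hw(x,y,z):
    a=np.radians(HY); c,s=np.cos(a),np.sin(a); return np.array([HO[0]+c*x-s*y,HO[1]+s*x+c*y,z])
def inh(P):
    a=np.radians(HY); c,s=np.cos(a),np.sin(a); v=np.array(P)[:2]-HO; return np.array([c*v[0]+s*v[1],-s*v[0]+c*v[1],P[2]])
E
python3 - <<'E'
from m import *
print(hw(-.2,-.095,.1)); plan(hw(-.2,-.0955,.12),Rt(-8))
E
```

```text
[ 0.41002494 -0.19614085  0.1       ]
t 3.4667 rot total [-0.002  0.003  0.035] rows 1 | then shift total (units) [-3.34 -6.87  0.03] rows 7
```

Emit:
carry_out:
  xyz:
    - [-0.2,-0.3,0]
    - [-0.42,-0.85,0]
    - [-0.42,-0.85,0]
    - [-0.42,-0.85,0]
    - [-0.42,-0.85,0]
    - [-0.42,-0.85,0]
    - [-0.42,-0.85,0]
    - [-0.4,-0.85,0]
    - [-0.22,-0.6,0]
    - [0,0,0]
    - [0,0,0]
  rot:
    - [0,0,0.035]
    - [0,0,0]
    - [0,0,0]
    - [0,0,0]
    - [0,0,0]
    - [0,0,0]
    - [0,0,0]
    - [0,0,0]
    - [0,0,0]
    - [0,0,0]
    - [0,0,0]
  gripper: [0,0,0,0,0,0,0,0,0,0,0]

```text
time_s: 4.38
position: [0.4098, -0.1971, 0.1216]
orientation: [[0.991, -0.137, -0.002], [-0.137, -0.991, 0.0], [-0.002, -0.0, -1.0]]
ft_force: [0.6, -0.6, -1.4]
gripper_width: 0.0246
finger_force: 61.1
```

```bash
python3 - <<'E'
from m import *
st(); d=cam('wrist'); save(d,'w3.png'); np.savez('w3.npz',W=d['W'],img=d['img'])
plan(hw(-.2,-.0955,.053),Rt(-8))
E
```

```text
{'time_s': 4.3833, 'position': [0.4098, -0.1971, 0.1216], 'orientation': [[0.9905, -0.1374, -0.0016], [-0.1374, -0.9905, 0.0004], [-0.0016, -0.0002, -1.0]], 'joint_pos': [24.3211, 10.2069, -4.4549, 120.5467, 1.0517, 49.3731, -78.6447], 'ft_force': [0.6448, -0.5821, -1.4315], 'gripper_width': 0.0246, 'finger_force': 61.1142}
t 4.4333 rot total [ 0.     0.001 -0.   ] rows 1 | then shift total (units) [-0.02 -0.05  2.3 ] rows 3
```

View pics/w3.png

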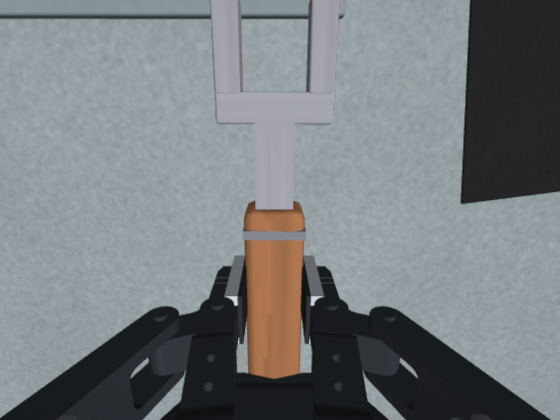

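The fork is aligned parallel to the rail: the plate's front edge is level at row 15 and the prongs are clear of it. I lower it and advance.

Emit:
carry_out:
  xyz:
    - [-0.02,-0.04,0.7]
    - [0,0,0.8]
    - [0,0,0.6]
    - [0,0,0.2]
    - [0,0,0]
    - [0.4,0,0]
    - [0.4,0,0]
    - [0.3,0,0]
    - [0.15,0,0]
    - [0,0,0]
  rot:
    - [0,0,0]
    - [0,0,0]
    - [0,0,0]
    - [0,0,0]
    - [0,0,0]
    - [0,0,0]
    - [0,0,0]
    - [0,0,0]
    - [0,0,0]
    - [0,0,0]
  gripper: [0,0,0,0,0,0,0,0,0,0]

```text
time_s: 5.27
position: [0.449, -0.2027, 0.0542]
orientation: [[0.99, -0.14, 0.002], [-0.14, -0.99, -0.001], [0.002, 0.001, -1.0]]
ft_force: [0.5, 0.7, -1.3]
gripper_width: 0.0242
finger_force: 61.1
```

```bash
python3 - <<'E'
from m import *
st(); print(inh(ctrl.observe()['position'])); d=cam('top'); save(d,'t3.png',(270,140,420,240),4); np.savez('t3.npz',W=d['W'],img=d['img'])
E
```

```text
{'time_s': 5.2667, 'position': [0.449, -0.2027, 0.0542], 'orientation': [[0.9902, -0.1396, 0.0023], [-0.1396, -0.9902, -0.0008], [0.0023, 0.0005, -1.0]], 'joint_pos': [23.0495, 19.4726, -4.3818, 118.9887, 2.2091, 41.4748, -80.759], 'ft_force': [0.4661, 0.7105, -1.3308], 'gripper_width': 0.0242, 'finger_force': 61.0699}
[-0.16052517 -0.09608452  0.05418064]
```

View pics/t3.png

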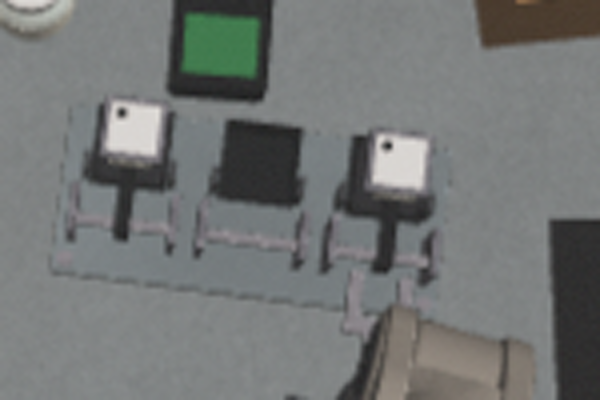

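The prongs (355 and 405) straddle the hook leg (384) just before bar c, so I press in small steps.

Emit:
carry_out:
  xyz:
    - [0.12,0,0]
    - [0.12,0,0]
    - [0.12,0,0]
    - [0.12,0,0]
    - [0.1,0,0]
    - [0,0,0]
  rot:
    - [0,0,0]
    - [0,0,0]
    - [0,0,0]
    - [0,0,0]
    - [0,0,0]
    - [0,0,0]
  gripper: [0,0,0,0,0,0]

```text
time_s: 5.82
position: [0.4637, -0.2046, 0.0531]
orientation: [[0.99, -0.14, -0.002], [-0.14, -0.99, 0.0], [-0.002, 0.0, -1.0]]
ft_force: [-4.1, 0.3, -0.5]
gripper_width: 0.025
finger_force: 38.0
```

Emit:
carry_out:
  xyz:
    - [0.08,0,0]
    - [0.06,0,0]
    - [0,0,0]
    - [0,0,0]
    - [0,0,0]
    - [0,0,0]
  rot:
    - [0,0,0]
    - [0,0,0]
    - [0,0,0]
    - [0,0,0]
    - [0,0,0]
    - [0,0,0]
  gripper: [0,0,0,0,0,0]

```text
time_s: 6.32
position: [0.468, -0.2051, 0.0532]
orientation: [[0.99, -0.14, -0.001], [-0.14, -0.99, 0.0], [-0.001, 0.0, -1.0]]
ft_force: [-5.2, 0.4, -0.3]
gripper_width: 0.0245
finger_force: 64.9
```

```bash
cat > t.py <<'E'
from m import *
def tops(d):
    W=d['W']; z=W[...,2]; m=((z>.08)&(z<.135)&(W[...,0]>.62)&(W[...,0]<.74)&(W[...,1]>-.28)&(W[...,1]<.02)).astype(np.uint8)
    n,l,s,c=cv2.connectedComponentsWithStats(m)
    for i in range(1,n):
        if s[i,4]>30: k=l==i; q=W[k]; print('top',s[i,4],rect(q[:,:2]),'z range',np.percentile(q[:,2],[2,50,98]).round(4))
E
python3 - <<'E'
from t import *
st(); print(inh(ctrl.observe()['position'])); tops(cam('top'))
E
```

```text
{'time_s': 6.3167, 'position': [0.468, -0.2051, 0.0532], 'orientation': [[0.9902, -0.1399, -0.0011], [-0.1399, -0.9902, 0.0001], [-0.0011, 0.0001, -1.0]], 'joint_pos': [22.5154, 21.1788, -4.3619, 116.4837, 2.3538, 42.4767, -81.3313], 'ft_force': [-5.191, 0.4432, -0.2521], 'gripper_width': 0.0245, 'finger_force': 64.9171}
[-0.14137362 -0.09584355  0.05319499]
top 299 (array([654.2, -38.7]), array([45.7, 68.1]), 82.34) z range [0.0808 0.1027 0.1097]
top 282 (array([ 649.5, -229.7]), array([45.6, 59.6]), 82.23) z range [0.0808 0.0911 0.1029]
```

Emit:
carry_out:
  xyz:
    - [0.08,0,0]
    - [0,0,0]
    - [0,0,0]
    - [0,0,0]
    - [0,0,0]
    - [0,0,0]
  rot:
    - [0,0,0]
    - [0,0,0]
    - [0,0,0]
    - [0,0,0]
    - [0,0,0]
    - [0,0,0]
  gripper: [0,0,0,0,0,0]

```text
time_s: 6.87
position: [0.4703, -0.2055, 0.0532]
orientation: [[0.99, -0.14, -0.001], [-0.14, -0.99, 0.0], [-0.001, 0.0, -1.0]]
ft_force: [-6.5, -0.3, -0.5]
gripper_width: 0.0245
finger_force: 64.9
```

```bash
python3 - <<'E'
from t import *
st(); print(inh(ctrl.observe()['position'])); d=cam('top'); tops(d); save(d,'t4.png',(270,140,420,240),4)
E
```

```text
{'time_s': 6.8667, 'position': [0.4703, -0.2055, 0.0532], 'orientation': [[0.9902, -0.1399, -0.0012], [-0.1399, -0.9902, 0.0001], [-0.0012, 0.0001, -1.0]], 'joint_pos': [22.457, 21.3648, -4.3598, 116.183, 2.368, 42.6013, -81.3891], 'ft_force': [-6.502, -0.271, -0.4942], 'gripper_width': 0.0245, 'finger_force': 64.8913}
[-0.13906042 -0.0958411   0.05322039]
top 296 (array([654.9, -38.7]), array([45.7, 67. ]), 82.13) z range [0.0828 0.1028 0.1106]
top 290 (array([ 649.5, -229.2]), array([46.8, 59.7]), 85.26) z range [0.0808 0.0921 0.1029]
```

View pics/t4.png

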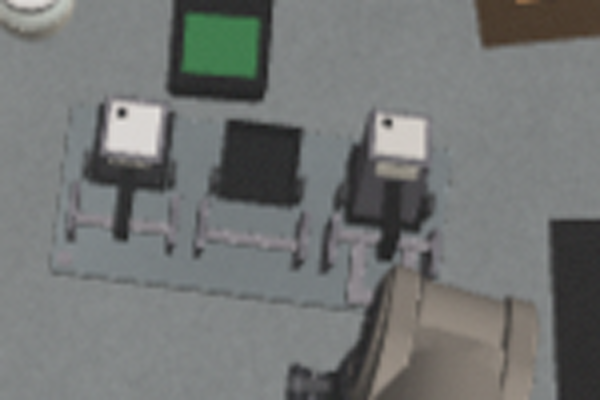

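Module c has tipped back, its top at (400,135) and its hook up. I back out and go to bar a.

Emit:
carry_out:
  xyz:
    - [-0.3,0,0]
    - [-0.7,0,0]
    - [-0.7,0,0]
    - [-0.4,0,0]
    - [0,-0.4,0]
    - [0,-0.9,0]
    - [0,-1,0]
    - [0,-1,0]
    - [0,-1,0]
    - [0,-1,0]
    - [0,-0.7,0]
    - [0,-0.33,0]
  rot:
    - [0,0,0]
    - [0,0,0]
    - [0,0,0]
    - [0,0,0]
    - [0,0,0]
    - [0,0,0]
    - [0,0,0]
    - [0,0,0]
    - [0,0,0]
    - [0,0,0]
    - [0,0,0]
    - [0,0,0]
  gripper: [0,0,0,0,0,0,0,0,0,0,0,0]

```text
time_s: 7.92
position: [0.4378, -0.0044, 0.0544]
orientation: [[0.991, -0.135, 0.006], [-0.135, -0.991, 0.002], [0.006, -0.003, -1.0]]
ft_force: [-0.0, -0.2, -2.5]
gripper_width: 0.0245
finger_force: 64.8
```

Emit:
carry_out:
  xyz:
    - [0,0,0]
    - [0,0,0]
  rot:
    - [0,0,0]
    - [0,0,0]
  gripper: [0,0]

```text
time_s: 8.08
position: [0.436, -0.009, 0.0537]
orientation: [[0.99, -0.139, 0.002], [-0.139, -0.99, -0.0], [0.002, -0.0, -1.0]]
ft_force: [-0.0, -0.4, -3.6]
gripper_width: 0.0246
finger_force: 64.8
```

```bash
python3 - <<'E'
from t import *
st(); P=ctrl.observe()['position']; print(inh(P)); d=cam('top'); tops(d)
d=cam('wrist'); o=ctrl.observe(); Q=np.array(o['orientation'])
for u,v in((220,108),(330,108),(275,108),(275,290)): print(((d['W'][v,u]-P)@Q).round(4))
plan(hw(-.158,.0945,.053),Rt(-8))
E
```

```text
{'time_s': 8.0833, 'position': [0.436, -0.009, 0.0537], 'orientation': [[0.9903, -0.1392, 0.0022], [-0.1392, -0.9903, -0.0003], [0.0022, -0.0, -1.0]], 'joint_pos': [4.5678, 14.906, -10.1658, 126.0232, 4.1574, 39.2442, -106.4791], 'ft_force': [-0.0291, -0.3828, -3.6246], 'gripper_width': 0.0246, 'finger_force': 64.7809}
[-0.20036469  0.09397578  0.05374988]
top 281 (array([664.1, -40.1]), array([45.6, 48.5]), 82.18) z range [0.0827 0.1029 0.1085]
top 281 (array([ 649.1, -229.1]), array([46.5, 59. ]), 83.66) z range [0.0808 0.0921 0.102 ]
[ 0.0781 -0.0199 -0.0116]
[ 0.0782  0.0227 -0.0113]
[ 0.0782  0.0014 -0.0113]
[ 0.0006  0.0016 -0.0171]
t 8.1833 rot total [ 0.001 -0.001 -0.004] rows 1 | then shift total (units) [ 1.43 -0.07  0.01] rows 2
```

Emit:
carry_out:
  xyz:
    - [0.3,-0.1,0]
    - [0.5,0,0]
    - [0.45,0,0]
    - [0.2,0,0]
    - [0.12,0,0]
    - [0.12,0,0]
    - [0.12,0,0]
    - [0.12,0,0]
    - [0.1,0,0]
    - [0,0,0]
  rot:
    - [0,0,0]
    - [0,0,0]
    - [0,0,0]
    - [0,0,0]
    - [0,0,0]
    - [0,0,0]
    - [0,0,0]
    - [0,0,0]
    - [0,0,0]
    - [0,0,0]
  gripper: [0,0,0,0,0,0,0,0,0,0]

```text
time_s: 9.02
position: [0.4946, -0.0147, 0.0529]
orientation: [[0.99, -0.14, -0.003], [-0.14, -0.99, -0.001], [-0.003, 0.001, -1.0]]
ft_force: [-4.5, -0.9, -1.6]
gripper_width: 0.0245
finger_force: 65.0
```

Emit:
carry_out:
  xyz:
    - [0.08,0,0]
    - [0,0,0]
    - [0,0,0]
    - [0,0,0]
    - [0,0,0]
    - [0,0,0]
    - [0,0,0]
  rot:
    - [0,0,0]
    - [0,0,0]
    - [0,0,0]
    - [0,0,0]
    - [0,0,0]
    - [0,0,0]
    - [0,0,0]
  gripper: [0,0,0,0,0,0,0]

```text
time_s: 9.6
position: [0.4964, -0.0149, 0.0529]
orientation: [[0.99, -0.14, -0.003], [-0.14, -0.99, -0.001], [-0.003, 0.001, -1.0]]
ft_force: [-5.6, -0.4, -0.0]
gripper_width: 0.0244
finger_force: 65.0
```

```bash
python3 - <<'E'
from t import *
st(); P=ctrl.observe()['position']; print(inh(P)); d=cam('top'); tops(d)
E
```

```text
{'time_s': 9.6, 'position': [0.4964, -0.0149, 0.0529], 'orientation': [[0.9901, -0.1402, -0.0034], [-0.1402, -0.9901, -0.0006], [-0.0033, 0.0011, -1.0]], 'joint_pos': [4.7801, 20.2316, -9.4629, 118.1502, 4.8888, 42.1732, -105.808], 'ft_force': [-5.6287, -0.429, -0.0446], 'gripper_width': 0.0244, 'finger_force': 65.0134}
[-0.13972542  0.09649411  0.05288683]
top 308 (array([662.5, -40.1]), array([45.5, 86.2]), 82.39) z range [0.0805 0.0915 0.1037]
top 280 (array([ 649.1, -229.4]), array([46.3, 59.4]), 83.54) z range [0.0806 0.0915 0.103 ]
```

Emit:
carry_out:
  xyz:
    - [-0.3,0,0]
    - [-0.7,0,0]
    - [-0.7,0,0]
    - [-0.3,0,-0.3]
    - [0,0.3,-0.8]
    - [0,0.6,-0.8]
    - [0,0.9,-0.7]
    - [0,1,-0.2]
    - [0,1,0]
    - [0,1,0]
    - [0,1,0]
    - [0,1,0]
  rot:
    - [0,0,0]
    - [0,0,0]
    - [0,0,0]
    - [0,0,0]
    - [0,0,0]
    - [0,0,0]
    - [0,0,0]
    - [0,0,0]
    - [0,0,0]
    - [0,0,0]
    - [0,0,0]
    - [0,0,0]
  gripper: [0,0,0,0,0,0,0,0,0,0,0,0]

```text
time_s: 10.65
position: [0.4114, -0.2096, 0.1383]
orientation: [[0.99, -0.139, 0.005], [-0.139, -0.99, -0.002], [0.005, 0.001, -1.0]]
ft_force: [0.6, -0.9, -2.4]
gripper_width: 0.0241
finger_force: 64.8
```

```bash
python3 - <<'E'
from t import *
d=cam('top'); tops(d); plan((.4805,-.4096,.12),Rt(0))
E
```

```text
top 312 (array([663.2, -40. ]), array([45.5, 86.7]), 82.04) z range [0.0806 0.0916 0.1022]
top 287 (array([ 649.5, -229.9]), array([47.1, 59.6]), 81.23) z range [0.0807 0.0916 0.1033]
t 10.7 rot total [ 0.008 -0.007 -0.187] rows 2 | then shift total (units) [2.35 6.43 0.62] rows 7
```

Emit:
carry_out:
  xyz:
    - [0,0,0]
    - [0,0,0]
    - [0.2,0.8,0]
    - [0.35,1,0]
    - [0.35,1,0.1]
    - [0.35,1,0.1]
    - [0.35,1,0.1]
    - [0.35,0.8,0.1]
    - [0.25,0.5,0.1]
    - [0.1,0.2,0.1]
    - [0,0,0]
    - [0,0,0]
  rot:
    - [0,0,-0.1]
    - [0,0,-0.087]
    - [0,0,0]
    - [0,0,0]
    - [0,0,0]
    - [0,0,0]
    - [0,0,0]
    - [0,0,0]
    - [0,0,0]
    - [0,0,0]
    - [0,0,0]
    - [0,0,0]
  gripper: [0,0,0,0,0,0,0,0,0,0,0,0]

```text
time_s: 11.7
position: [0.4807, -0.3954, 0.1191]
orientation: [[1.0, 0.008, -0.0], [0.008, -1.0, 0.001], [-0.0, -0.001, -1.0]]
ft_force: [1.0, 0.8, -2.0]
gripper_width: 0.0247
finger_force: 64.8
```

```bash
python3 - <<'E'
from t import *
P=ctrl.observe()['position']; Q=np.array(ctrl.observe()['orientation'])
d=cam('wrist')
for u,v in((220,108),(330,108),(275,108),(275,160),(275,290)): print(((d['W'][v,u]-P)@Q).round(4))
np.savez('w4.npz',W=d['W'],img=d['img'])
W=d['W'];m=(d['img'].astype(int).sum(-1)<150)&(abs(W[...,2]-.003)<.006); print(m.sum(),rect(W[m][:,:2]))
plan((.4805,-.4096,.0085),Rt(0))
E
```

```text
[ 0.0785 -0.0206 -0.0125]
[ 0.0785  0.0219 -0.0116]
[ 0.0785  0.0006 -0.0109]
[ 0.0583  0.0006 -0.0117]
[ 0.0004  0.0007 -0.0164]
18593 (array([ 500.8, -496.1]), array([228.3, 280.5]), 0.05)
t 11.75 rot total [-0.001  0.     0.01 ] rows 1 | then shift total (units) [-0.    0.49  3.69] rows 4
```

Emit:
carry_out:
  xyz:
    - [0,0.25,0.4]
    - [0,0.24,0.9]
    - [0,0,0.9]
    - [0,0,0.8]
    - [0,0,0.45]
    - [0,0,0.22]
    - [0,0,0]
    - [0,0,0]
    - [0,0,0]
    - [0,0,0]
    - [0,0,0]
    - [0,0,0]
  rot:
    - [0,0,0.01]
    - [0,0,0]
    - [0,0,0]
    - [0,0,0]
    - [0,0,0]
    - [0,0,0]
    - [0,0,0]
    - [0,0,0]
    - [0,0,0]
    - [0,0,0]
    - [0,0,0]
    - [0,0,0]
  gripper: [0,0,0,0,0,0,0,0,0.4,0.6,0.7,0.7]

```text
time_s: 12.75
position: [0.4811, -0.4117, 0.01]
orientation: [[1.0, -0.001, 0.001], [-0.001, -1.0, -0.001], [0.001, 0.001, -1.0]]
ft_force: [0.3, 0.1, -0.0]
gripper_width: 0.0596
finger_force: 0.0
```

Emit:
carry_out:
  xyz:
    - [0,0,0]
    - [0,0,-0.3]
    - [0,0,-0.8]
    - [0,0,-1]
    - [0,0,-1]
    - [0,0,-1]
    - [0,0,-1]
    - [0,0,-0.8]
    - [0,0,0]
    - [0,0,0]
  rot:
    - [0,0,0]
    - [0,0,0]
    - [0,0,0]
    - [0,0,0]
    - [0,0,0]
    - [0,0,0]
    - [0,0,0]
    - [0,0,0]
    - [0,0,0]
    - [0,0,0]
  gripper: [0.7,0.7,0.7,0.7,0.7,0.7,0.7,0.7,0.7,0.7]

```text
time_s: 13.58
position: [0.4815, -0.4122, 0.1889]
orientation: [[1.0, -0.001, 0.004], [-0.001, -1.0, -0.003], [0.004, 0.003, -1.0]]
ft_force: [-0.1, 0.5, -1.3]
gripper_width: 0.0599
finger_force: 0.0
```

```bash
python3 - <<'E'
from t import *
st(); d=cam('wrist'); save(d,'w5.png'); np.savez('w5.npz',W=d['W'],img=d['img'])
W=d['W'];I=d['img'].astype(int);z=W[...,2]
m=(W[...,0]>.38)&(W[...,0]<.63)&(abs(W[...,1]+.41)<.058)
k=m&(z>.012)&(z<.04); print('fork',rect(W[k][:,:2])); k=m&(z<.009)&(I.sum(-1)<150); print('mat',rect(W[k][:,:2]))
E
```

```text
{'time_s': 13.5833, 'position': [0.4815, -0.4122, 0.1889], 'orientation': [[1.0, -0.0013, 0.0036], [-0.0013, -1.0, -0.0028], [0.0036, 0.0028, -1.0]], 'joint_pos': [34.3405, 22.9108, 3.1211, 93.5126, -1.3549, 63.3522, -52.2566], 'ft_force': [-0.0999, 0.5447, -1.2878], 'gripper_width': 0.0599, 'finger_force': 0.0}
fork (array([ 502.6, -411.6]), array([ 45.9, 192.2]), 89.56)
mat (array([ 500.4, -410.2]), array([227.6, 108.4]), 0.07)
```

The fork lies within about 2 mm of the mat centre. Now I measure the tipped modules.

```bash
cat >> t.py <<'E'
def modtop(d,y0):
    W=d['W'];I=d['img'].astype(int);z=W[...,2]
    H=np.stack([np.cos(np.radians(HY))*(W[...,0]-HO[0])+np.sin(np.radians(HY))*(W[...,1]-HO[1]),-np.sin(np.radians(HY))*(W[...,0]-HO[0])+np.cos(np.radians(HY))*(W[...,1]-HO[1]),z],-1)
    m=(abs(H[...,1]-y0)<.035)&(H[...,0]>.0)&(H[...,0]<.13)&(z>.07)&(z<.14)&(I.sum(-1)>0)
    q=H[m]; c=I[m].sum(-1)
    return q,c,m
E
python3 - <<'E'
from t import *
d=cam('top'); np.savez('top2.npz',W=d['W'],img=d['img'])
for y0 in(-.095,.095):
    q,c,m=modtop(d,y0); w=q[c>450]
    if len(w)<20: print(np.percentile(c,[10,50,90])); continue
    A=np.c_[w[:,0],w[:,1],np.ones(len(w))]; s=np.linalg.lstsq(A,w[:,2],rcond=None)[0]
    print(y0,len(w),'mean',w.mean(0).round(4),'x',np.percentile(w[:,0],[1,99]).round(4),'y',np.percentile(w[:,1],[1,99]).round(4),'z',np.percentile(w[:,2],[1,99]).round(4),'slope',s[:2].round(3))
plan(hw(.06,-.095,.25),Rt(-8,-25))
E
```

```text
-0.095 128 mean [ 0.0527 -0.0968  0.0919] x [0.0371 0.0703] y [-0.1144 -0.0786] z [0.0808 0.102 ] slope [-0.465 -0.013]
0.095 123 mean [0.0535 0.0942 0.091 ] x [0.0383 0.0712] y [0.0768 0.1129] z [0.0788 0.1013] slope [-0.495  0.013]
t 13.6833 rot total [ 0.038 -0.553  0.174] rows 4 | then shift total (units) [ 3.95 -6.76 -4.21] rows 7
```

```bash
python3 - <<'E'
from t import *
plan(hw(.078,-.0955,.19),Rt(0)); plan(hw(.078,-.0955,.144),Rt(-8,-25.2))
E
```

```text
t 13.6833 rot total [-0.001  0.001 -0.001] rows 1 | then shift total (units) [ 6.84 -5.85 -0.14] rows 7
t 13.6833 rot total [ 0.038 -0.558  0.174] rows 4 | then shift total (units) [ 5.99 -6.75 -1.28] rows 7
```

Emit:
carry_out:
  xyz:
    - [0.4,-0.4,0]
    - [0.86,-0.74,0]
    - [0.92,-0.78,0]
    - [0.92,-0.78,0]
    - [0.92,-0.78,0]
    - [0.92,-0.78,0]
    - [0.92,-0.78,0]
    - [0.7,-0.6,0]
    - [0.28,-0.21,0]
    - [0,0,0]
  rot:
    - [0,0,0]
    - [0,0,0]
    - [0,0,0]
    - [0,0,0]
    - [0,0,0]
    - [0,0,0]
    - [0,0,0]
    - [0,0,0]
    - [0,0,0]
    - [0,0,0]
  gripper: [0.75,0.75,0.75,0.75,0.75,0.75,0.75,0.75,0.75,0.75]

```text
time_s: 14.52
position: [0.6874, -0.2316, 0.1839]
orientation: [[1.0, 0.005, -0.002], [0.005, -1.0, 0.003], [-0.002, -0.003, -1.0]]
ft_force: [-0.5, 0.1, -0.3]
gripper_width: 0.0642
finger_force: 0.0
```

Emit:
carry_out:
  xyz:
    - [0,0,0]
    - [0,0,0]
    - [0,0,0]
    - [0,0,0]
    - [0,0,0]
    - [0,0,0]
    - [0,0,0]
  rot:
    - [0.0075,-0.112,0.035]
    - [0.0075,-0.112,0.035]
    - [0.0075,-0.112,0.035]
    - [0.0075,-0.112,0.035]
    - [0.0075,-0.112,0.035]
    - [0,0,0]
    - [0,0,0]
  gripper: [0.75,0.75,0.75,0.75,0.75,0.75,0.75]

```text
time_s: 15.1
position: [0.6844, -0.238, 0.1829]
orientation: [[0.893, -0.142, -0.426], [-0.129, -0.99, 0.059], [-0.431, 0.002, -0.903]]
ft_force: [0.8, -0.3, 0.1]
gripper_width: 0.0639
finger_force: 0.0
```

```bash
python3 - <<'E'
from t import *
st(); plan(hw(.078,-.0955,.144),Rt(-8,-25.2)); d=cam('wrist'); save(d,'w6.png'); np.savez('w6.npz',W=d['W'],img=d['img'])
q,c,m=modtop(d,-.095); w=q[c>450]; print(len(w))
if len(w)>50:
    A=np.c_[w[:,0],w[:,1],np.ones(len(w))]; s=np.linalg.lstsq(A,w[:,2],rcond=None)[0]
    print('mean',w.mean(0).round(4),'x',np.percentile(w[:,0],[1,99]).round(4),'y',np.percentile(w[:,1],[1,99]).round(4),'slope',s[:2].round(3))
E
```

```text
{'time_s': 15.1, 'position': [0.6844, -0.238, 0.1829], 'orientation': [[0.8933, -0.142, -0.4265], [-0.1291, -0.9899, 0.059], [-0.4305, 0.0023, -0.9026]], 'joint_pos': [13.1312, 50.1568, 3.0759, 52.5967, 0.9922, 102.5727, -82.5604], 'ft_force': [0.8169, -0.3362, 0.1257], 'gripper_width': 0.0639, 'finger_force': 0.0}
t 15.1 rot total [ 0.001  0.007 -0.005] rows 1 | then shift total (units) [ 0.56 -0.09  1.17] rows 2
3158
mean [ 0.0537 -0.096   0.0919] x [0.0334 0.0725] y [-0.1171 -0.0742] slope [-0.468  0.003]
```

View pics/w6.png

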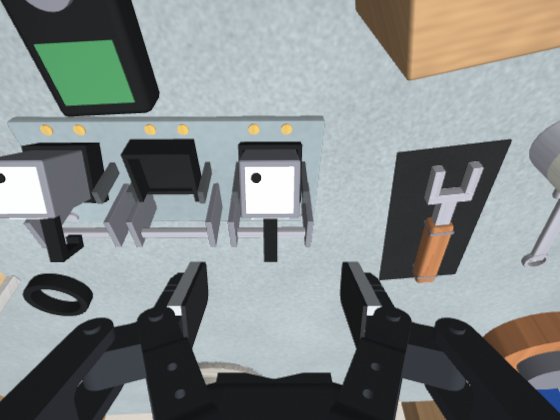

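The tilted view shows module c's white top at (270,190), its hook at (270,240), and the fork resting on the mat. I plan the descent along the module's axis.

```bash
python3 - <<'E'
from t import *
plan(hw(.0356,-.0957,.0535),Rt(-8,-25.2))
E
```

```text
t 15.15 rot total [ 0.001  0.003 -0.005] rows 1 | then shift total (units) [ 0.6  -0.09  4.57] rows 5
```

Emit:
carry_out:
  xyz:
    - [0.3,-0.05,0.2]
    - [0.3,-0.04,0.5]
    - [0,0,0.7]
    - [0,0,0.7]
    - [0,0,0.6]
    - [0,0,0.6]
    - [0,0,0.5]
    - [0,0,0.4]
    - [0,0,0.25]
    - [0,0,0.12]
    - [0,0,0]
  rot:
    - [0,0,0]
    - [0,0,0]
    - [0,0,0]
    - [0,0,0]
    - [0,0,0]
    - [0,0,0]
    - [0,0,0]
    - [0,0,0]
    - [0,0,0]
    - [0,0,0]
    - [0,0,0]
  gripper: [0.75,0.75,0.75,0.75,0.75,0.75,0.75,0.75,0.75,0.75,0.75]

```text
time_s: 16.07
position: [0.6442, -0.2278, 0.0548]
orientation: [[0.896, -0.14, -0.422], [-0.127, -0.99, 0.059], [-0.426, 0.001, -0.905]]
ft_force: [-0.6, 0.6, 0.8]
gripper_width: 0.0642
finger_force: 0.0
```

```bash
python3 - <<'E'
from t import *
st(); plan(hw(.0356,-.0957,.0535),Rt(-8,-25.2)); print(inh(ctrl.observe()['position']))
E
```

```text
{'time_s': 16.0667, 'position': [0.6442, -0.2278, 0.0548], 'orientation': [[0.8956, -0.1403, -0.4222], [-0.1275, -0.9901, 0.0586], [-0.4262, 0.0014, -0.9046]], 'joint_pos': [13.2097, 50.7162, 2.4037, 67.8891, 1.223, 86.4619, -83.2839], 'ft_force': [-0.5541, 0.621, 0.7866], 'gripper_width': 0.0642, 'finger_force': 0.0}
t 16.0667 rot total [ 0.001  0.001 -0.002] rows 1 | then shift total (units) [-0.    0.06  0.05] rows 1
[ 0.03632545 -0.09376111  0.05478843]
```

Emit:
carry_out:
  xyz:
    - [0,0.06,0]
    - [0,0,0]
    - [0,0,0]
    - [0,0,0]
    - [0,0,0]
    - [0,0,0]
    - [0,0,0]
  rot:
    - [0,0,0]
    - [0,0,0]
    - [0,0,0]
    - [0,0,0]
    - [0,0,0]
    - [0,0,0]
    - [0,0,0]
  gripper: [0.6,0.4,0.2,0,0,0,0]

```text
time_s: 16.65
position: [0.6454, -0.23, 0.0556]
orientation: [[0.897, -0.14, -0.42], [-0.128, -0.99, 0.057], [-0.424, 0.002, -0.906]]
ft_force: [2.7, -1.6, 5.9]
gripper_width: 0.0453
finger_force: 61.4
```

Emit:
carry_out:
  xyz:
    - [0,0,-0.15]
    - [0,0,-0.3]
    - [0,0,-0.4]
    - [0,0,-0.5]
    - [0,0,-0.6]
    - [0,0,-0.6]
    - [0,0,-0.6]
    - [0,0,-0.5]
    - [0,0,-0.3]
    - [0,0,0]
    - [0,0,0]
  rot:
    - [0,0,0]
    - [0,0,0]
    - [0,0,0]
    - [0,0,0]
    - [0,0,0]
    - [0,0,0]
    - [0,0,0]
    - [0,0,0]
    - [0,0,0]
    - [0,0,0]
    - [0,0,0]
  gripper: [0,0,0,0,0,0,0,0,0,0,0]

```text
time_s: 17.57
position: [0.6947, -0.2363, 0.162]
orientation: [[0.896, -0.14, -0.422], [-0.127, -0.99, 0.058], [-0.426, 0.001, -0.905]]
ft_force: [-0.5, -0.2, -2.3]
gripper_width: 0.0453
finger_force: 61.3
```

```bash
python3 - <<'E'
from t import *
d=np.load('top0.npz'); W=d['W']; P=W.reshape(-1,3)
m=(P[:,1]>.1)&(P[:,1]<.5)&(P[:,0]>.38)&(P[:,0]<.95); P=P[m]
c=(P[:,2]>.118)&(P[:,2]<.13)&(P[:,0]>.6); r=rect(P[c][:,:2]); print('cab top',r)
fw=(P[:,2]>.1)&(P[:,2]<.125)&(P[:,0]<.52); print('front wall',rect(P[fw][:,:2]))
y0=np.polyfit(P[fw][:,1],P[fw][:,0],1); print('front slope',np.degrees(np.arctan(y0[0])))
for y in (.22,.26,.30,.34,.38):
    s=P[abs(P[:,1]-y)<.006]; s=s[np.argsort(s[:,0])]
    w=s[(s[:,2]>.1)&(s[:,0]<.52)][:,0]; h=s[(s[:,2]>.03)&(s[:,2]<.09)&(s[:,0]<.465)]; f=s[(s[:,2]<.04)&(s[:,0]>.49)]; k=s[(s[:,2]>.115)&(s[:,0]>.58)][:,0]
    print(y,'wall',w.min().round(4),w.max().round(4),'handle',h.mean(0).round(4) if len(h) else None,len(h),'floor x',f[:,0].min().round(4),f[:,0].max().round(4),'z',np.median(f[:,2]).round(4),'cab',k.min().round(4))
fl=P[(P[:,2]<.04)&(P[:,2]>.01)&(P[:,0]>.5)&(P[:,0]<.64)]; print('floor y',np.percentile(fl[:,1],[0,1,99,100]).round(4))
E
```

```text
cab top (array([755.5, 329.5]), array([227.8, 341. ]), 1.26)
front wall (array([493.8, 297.7]), array([ 48.9, 282.7]), 0.06)
front slope -1.0890309079631624
0.22 wall 0.4758 0.4935 handle None 0 floor x 0.5041 0.9463 z 0.0204 cab 0.6461
0.26 wall 0.4734 0.4938 handle [0.439  0.2587 0.0879] 10 floor x 0.5041 0.9474 z 0.0205 cab 0.6441
0.3 wall 0.473 0.4914 handle [0.4376 0.3    0.0872] 13 floor x 0.5014 0.946 z 0.0203 cab 0.6431
0.34 wall 0.4717 0.4917 handle [0.4379 0.3404 0.087 ] 15 floor x 0.5022 0.9489 z 0.0203 cab 0.642
0.38 wall 0.4713 0.4893 handle None 0 floor x 0.5025 0.9458 z 0.0206 cab 0.6412
floor y [0.1686 0.1718 0.4249 0.4773]
```

```bash
python3 - <<'E'
from t import *
plan((.578,.243,.22),Rt(1.2)); d=cam('wrist'); save(d,'w7.png')
E
```

```text
t 17.5667 rot total [-0.044  0.559 -0.202] rows 4 | then shift total (units) [ -3.55 -16.05  -1.93] rows 17
```

View pics/w7.png

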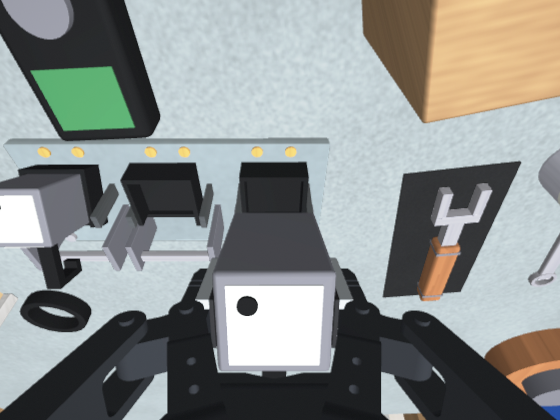

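Module c is out of its cradle and held squarely in the pads (270,320). I turn it upright, lift and carry it to the drawer.

Emit:
carry_out:
  xyz:
    - [0,0,-0.3]
    - [0,0,-0.3]
    - [0,0,-0.3]
    - [0,0,-0.3]
    - [0,0,-0.3]
    - [0,0,-0.5]
    - [-0.2,-0.5,-0.3]
    - [-0.2,-0.9,0]
    - [-0.2,-1,0]
    - [-0.2,-1,0]
    - [-0.2,-1,0]
    - [-0.2,-1,0]
  rot:
    - [-0.009,0.112,-0.04]
    - [-0.009,0.112,-0.04]
    - [-0.009,0.112,-0.04]
    - [-0.009,0.112,-0.04]
    - [-0.009,0.112,-0.04]
    - [0,0,0]
    - [0,0,0]
    - [0,0,0]
    - [0,0,0]
    - [0,0,0]
    - [0,0,0]
    - [0,0,0]
  gripper: [0,0,0,0,0,0,0,0,0,0,0,0]

```text
time_s: 18.62
position: [0.6648, -0.0751, 0.2274]
orientation: [[1.0, 0.019, -0.003], [0.019, -1.0, -0.001], [-0.003, 0.001, -1.0]]
ft_force: [-0.4, -0.2, -1.1]
gripper_width: 0.0454
finger_force: 61.7
```

Emit:
carry_out:
  xyz:
    - [-0.25,-1,0]
    - [-0.25,-1,0]
    - [-0.25,-1,0]
    - [-0.25,-1,0]
    - [-0.25,-1,0]
    - [-0.25,-1,0]
    - [-0.25,-1,0]
    - [-0.25,-1,0]
    - [-0.25,-1,0]
    - [-0.25,-0.7,0]
    - [0,-0.3,0]
    - [0,0,0]
  rot:
    - [0,0,0]
    - [0,0,0]
    - [0,0,0]
    - [0,0,0]
    - [0,0,0]
    - [0,0,0]
    - [0,0,0]
    - [0,0,0]
    - [0,0,0]
    - [0,0,0]
    - [0,0,0]
    - [0,0,0]
  gripper: [0,0,0,0,0,0,0,0,0,0,0,0]

```text
time_s: 19.62
position: [0.5843, 0.2251, 0.2273]
orientation: [[1.0, 0.024, -0.002], [0.024, -1.0, -0.001], [-0.002, 0.001, -1.0]]
ft_force: [-0.2, -0.1, -2.0]
gripper_width: 0.0454
finger_force: 61.7
```

```bash
python3 - <<'E'
from t import *
st(); plan((.578,.243,.22),Rt(1.2))
E
```

```text
{'time_s': 19.6167, 'position': [0.5843, 0.2251, 0.2273], 'orientation': [[0.9997, 0.0244, -0.0021], [0.0244, -0.9997, -0.001], [-0.0021, 0.0009, -1.0]], 'joint_pos': [-17.7281, 20.8093, -9.5252, 91.4389, 3.625, 68.1881, -116.6026], 'ft_force': [-0.1996, -0.0548, -2.0177], 'gripper_width': 0.0454, 'finger_force': 61.7339}
t 19.6167 rot total [0.001 0.003 0.004] rows 1 | then shift total (units) [-0.2  -0.6   0.24] rows 1
```

Emit:
carry_out:
  xyz:
    - [-0.2,-0.6,0]
    - [0,0,0.4]
    - [0,0,0.8]
    - [0,0,0.9]
    - [0,0,0.9]
    - [0,0,0.9]
    - [0,0,0.8]
    - [0,0,0.5]
    - [0,0,0.3]
    - [0,0,0.15]
    - [0,0,0]
    - [0,0,0]
  rot:
    - [0,0,0]
    - [0,0,0]
    - [0,0,0]
    - [0,0,0]
    - [0,0,0]
    - [0,0,0]
    - [0,0,0]
    - [0,0,0]
    - [0,0,0]
    - [0,0,0]
    - [0,0,0]
    - [0,0,0]
  gripper: [0,0,0,0,0,0,0,0,0,0,0,0]

```text
time_s: 20.62
position: [0.5807, 0.2392, 0.0592]
orientation: [[1.0, 0.018, 0.001], [0.018, -1.0, -0.001], [0.001, 0.001, -1.0]]
ft_force: [-0.5, -0.1, -1.7]
gripper_width: 0.0455
finger_force: 61.8
```

Emit:
carry_out:
  xyz:
    - [0,0,0.05]
    - [0,0,0.05]
    - [0,0,0]
  rot:
    - [0,0,0]
    - [0,0,0]
    - [0,0,0]
  gripper: [0,0,0]

```text
time_s: 20.87
position: [0.5802, 0.2399, 0.0563]
orientation: [[1.0, 0.019, 0.001], [0.019, -1.0, -0.001], [0.001, 0.001, -1.0]]
ft_force: [-0.2, -0.7, -2.5]
gripper_width: 0.0454
finger_force: 61.8
```

```bash
python3 - <<'E'
from t import *
st(); plan((.578,.243,.0535),Rt(1.2))
E
```

```text
{'time_s': 20.8667, 'position': [0.5802, 0.2399, 0.0563], 'orientation': [[0.9998, 0.0193, 0.0012], [0.0193, -0.9998, -0.0012], [0.0012, 0.0012, -1.0]], 'joint_pos': [-19.6171, 30.7279, -9.0748, 100.1817, 6.1994, 49.5424, -120.3582], 'ft_force': [-0.1753, -0.6856, -2.4666], 'gripper_width': 0.0454, 'finger_force': 61.7812}
t 20.8667 rot total [ 0.002 -0.001 -0.002] rows 1 | then shift total (units) [-0.07 -0.11  0.09] rows 1
```

Just above the floor. I lower until contact, then release and lift.

Emit:
carry_out:
  xyz:
    - [0,0,0.05]
    - [0,0,0.05]
    - [0,0,0.05]
    - [0,0,0]
  rot:
    - [0,0,0]
    - [0,0,0]
    - [0,0,0]
    - [0,0,0]
  gripper: [0,0,0,0]

```text
time_s: 21.2
position: [0.5816, 0.2399, 0.0529]
orientation: [[1.0, 0.019, 0.004], [0.019, -1.0, -0.001], [0.004, 0.001, -1.0]]
ft_force: [-0.3, -1.9, 5.0]
gripper_width: 0.0454
finger_force: 62.5
```

Emit:
carry_out:
  xyz:
    - [0,0,0]
    - [0,0,0]
    - [0,0,0]
    - [0,0,0]
    - [0,0,-0.3]
    - [0,0,-0.7]
    - [0,0,-1]
    - [0,0,-1]
    - [0,0,-1]
    - [0,0,-0.7]
    - [0,0,-0.3]
    - [0,0,0]
  rot:
    - [0,0,0]
    - [0,0,0]
    - [0,0,0]
    - [0,0,0]
    - [0,0,0]
    - [0,0,0]
    - [0,0,0]
    - [0,0,0]
    - [0,0,0]
    - [0,0,0]
    - [0,0,0]
    - [0,0,0]
  gripper: [0.6,0.75,0.75,0.75,0.75,0.75,0.75,0.75,0.75,0.75,0.75,0.75]

```text
time_s: 22.2
position: [0.5812, 0.2407, 0.2042]
orientation: [[1.0, 0.019, 0.005], [0.019, -1.0, 0.001], [0.005, -0.001, -1.0]]
ft_force: [-0.7, 0.3, -0.4]
gripper_width: 0.0643
finger_force: 0.0
```

```bash
python3 - <<'E'
from t import *
st(); plan(hw(.078,.0945,.205),Rt(1.1)); plan(hw(.078,.0945,.205),Rt(-8,-25.2))
d=cam('wrist'); W=d['W']; z=W[...,2]; m=(W[...,0]>.5)&(W[...,0]<.66)&(W[...,1]>.18)&(W[...,1]<.42)&(z>.08)&(z<.1)&(d['img'].astype(int).sum(-1)>450); print('mod in drawer',rect(W[m][:,:2]),z[m].mean())
E
```

```text
{'time_s': 22.2, 'position': [0.5812, 0.2407, 0.2042], 'orientation': [[0.9998, 0.0191, 0.0051], [0.0191, -0.9998, 0.0007], [0.0051, -0.0006, -1.0]], 'joint_pos': [-18.9979, 21.8822, -9.7916, 92.9416, 4.1133, 65.2425, -118.7087], 'ft_force': [-0.6646, 0.3284, -0.37], 'gripper_width': 0.0643, 'finger_force': 0.0}
t 22.2 rot total [-0.001 -0.007 -0.   ] rows 1 | then shift total (units) [ 4.16  9.68 -0.03] rows 10
t 22.2 rot total [ 0.043 -0.565  0.199] rows 5 | then shift total (units) [ 5.09  8.9  -2.43] rows 9
mod in drawer (array([579.7, 242. ]), array([37.6, 41.7]), 1.48) 0.09256732061437131
```

Module c stands upright in the drawer (top at z 0.092 m). Now for module a.

Emit:
carry_out:
  xyz:
    - [0.2,0.5,0]
    - [0.42,0.95,0]
    - [0.44,1,0]
    - [0.44,1,0]
    - [0.44,1,0]
    - [0.44,1,0]
    - [0.44,1,0]
    - [0.44,1,0]
    - [0.44,1,0]
    - [0.3,0.8,0]
    - [0.12,0.35,0]
    - [0,0,0]
  rot:
    - [0,0,0]
    - [0,0,0]
    - [0,0,0]
    - [0,0,0]
    - [0,0,0]
    - [0,0,0]
    - [0,0,0]
    - [0,0,0]
    - [0,0,0]
    - [0,0,0]
    - [0,0,0]
    - [0,0,0]
  gripper: [0.75,0.75,0.75,0.75,0.75,0.75,0.75,0.75,0.75,0.75,0.75,0.75]

```text
time_s: 23.25
position: [0.7081, -0.0501, 0.1989]
orientation: [[1.0, 0.014, -0.004], [0.014, -1.0, -0.004], [-0.004, 0.004, -1.0]]
ft_force: [-0.2, -0.4, 0.5]
gripper_width: 0.064
finger_force: 0.0
```

Emit:
carry_out:
  xyz:
    - [0,0,0]
    - [0,0,0]
    - [0,0,0]
    - [0,0,0]
    - [0,0,0]
    - [0,0,0]
    - [0,0,0]
  rot:
    - [0.009,-0.113,0.04]
    - [0.009,-0.113,0.04]
    - [0.009,-0.113,0.04]
    - [0.009,-0.113,0.04]
    - [0.009,-0.113,0.04]
    - [0,0,0]
    - [0,0,0]
  gripper: [0.75,0.75,0.75,0.75,0.75,0.75,0.75]

```text
time_s: 23.83
position: [0.7083, -0.043, 0.1981]
orientation: [[0.892, -0.137, -0.43], [-0.123, -0.991, 0.059], [-0.434, 0.0, -0.901]]
ft_force: [-0.5, 0.1, 0.2]
gripper_width: 0.0642
finger_force: 0.0
```

```bash
python3 - <<'E'
from t import *
st(); d=cam('wrist'); np.savez('w8.npz',W=d['W'],img=d['img'])
q,c,m=modtop(d,.095); w=q[c>450]; print(len(w)); w=w[abs(w[:,2]-np.median(w[:,2]))<.02]
A=np.c_[w[:,0],w[:,1],np.ones(len(w))]; s=np.linalg.lstsq(A,w[:,2],rcond=None)[0]; T=w.mean(0)
print('mean',T.round(4),'x',np.percentile(w[:,0],[1,99]).round(4),'y',np.percentile(w[:,1],[1,99]).round(4),'slope',s[:2].round(3))
g=T-.040*np.array([.426,0,.905]); print(g.round(4)); plan(hw(*g),Rt(-8,-25.2))
E
```

```text
{'time_s': 23.8333, 'position': [0.7083, -0.043, 0.1981], 'orientation': [[0.8925, -0.1369, -0.4298], [-0.1234, -0.9906, 0.0592], [-0.4339, 0.0002, -0.901]], 'joint_pos': [2.2739, 48.0414, -2.0176, 54.4129, -1.6842, 103.081, -97.2963], 'ft_force': [-0.4876, 0.1004, 0.2303], 'gripper_width': 0.0642, 'finger_force': 0.0}
2228
mean [0.0538 0.0943 0.092 ] x [0.0315 0.0705] y [0.0764 0.113 ] slope [-0.458  0.001]
[0.0367 0.0943 0.0558]
t 23.8833 rot total [0.001 0.008 0.002] rows 1 | then shift total (units) [0.93 0.12 4.89] rows 5
```

Emit:
carry_out:
  xyz:
    - [0.4,0.06,0]
    - [0.4,0.06,0.3]
    - [0.13,0,0.7]
    - [0,0,0.8]
    - [0,0,0.8]
    - [0,0,0.7]
    - [0,0,0.6]
    - [0,0,0.5]
    - [0,0,0.3]
    - [0,0,0.19]
    - [0,0,0]
    - [0,0,0]
  rot:
    - [0,0,0]
    - [0,0.008,0]
    - [0,0,0]
    - [0,0,0]
    - [0,0,0]
    - [0,0,0]
    - [0,0,0]
    - [0,0,0]
    - [0,0,0]
    - [0,0,0]
    - [0,0,0]
    - [0,0,0]
  gripper: [0.75,0.75,0.75,0.75,0.75,0.75,0.75,0.75,0.75,0.75,0.75,0.75]

```text
time_s: 24.88
position: [0.6721, -0.0441, 0.0577]
orientation: [[0.897, -0.14, -0.419], [-0.127, -0.99, 0.058], [-0.423, 0.001, -0.906]]
ft_force: [0.2, 0.9, -0.5]
gripper_width: 0.0642
finger_force: 0.0
```

```bash
python3 - <<'E'
from t import *
st(); plan(hw(.0367,.0943,.0555),Rt(-8,-25.2)); print(inh(ctrl.observe()['position']))
E
```

```text
{'time_s': 24.8833, 'position': [0.6721, -0.0441, 0.0577], 'orientation': [[0.8973, -0.1399, -0.4187], [-0.1274, -0.9902, 0.0579], [-0.4227, 0.0014, -0.9063]], 'joint_pos': [2.7883, 49.5238, -2.3989, 69.4799, -1.1475, 85.8511, -96.8966], 'ft_force': [0.2015, 0.9198, -0.5204], 'gripper_width': 0.0642, 'finger_force': 0.0}
t 24.8833 rot total [ 0.001 -0.004 -0.002] rows 1 | then shift total (units) [-0.02 -0.08  0.09] rows 1
[0.03835441 0.09198889 0.05767944]
```

Emit:
carry_out:
  xyz:
    - [0,-0.08,0.09]
    - [0,0,0]
    - [0,0,0]
    - [0,0,0]
    - [0,0,0]
    - [0,0,0]
    - [0,0,0]
    - [0,0,0]
  rot:
    - [0,0,0]
    - [0,0,0]
    - [0,0,0]
    - [0,0,0]
    - [0,0,0]
    - [0,0,0]
    - [0,0,0]
    - [0,0,0]
  gripper: [0.75,0.6,0.4,0.2,0,0,0,0]

```text
time_s: 25.55
position: [0.6715, -0.0412, 0.0549]
orientation: [[0.897, -0.14, -0.419], [-0.127, -0.99, 0.059], [-0.423, 0.001, -0.906]]
ft_force: [2.3, 1.1, 4.1]
gripper_width: 0.0452
finger_force: 61.2
```

Emit:
carry_out:
  xyz:
    - [0,0,-0.15]
    - [0,0,-0.3]
    - [0,0,-0.4]
    - [0,0,-0.5]
    - [0,0,-0.6]
    - [0,0,-0.6]
    - [0,0,-0.6]
    - [0,0,-0.5]
    - [0,0,-0.3]
    - [0,0,0]
    - [0,0,0]
  rot:
    - [0,0,0]
    - [0,0,0]
    - [0,0,0]
    - [0,0,0]
    - [0,0,0]
    - [0,0,0]
    - [0,0,0]
    - [0,0,0]
    - [0,0,0]
    - [0,0,0]
    - [0,0,0]
  gripper: [0,0,0,0,0,0,0,0,0,0,0]

```text
time_s: 26.47
position: [0.7208, -0.049, 0.1616]
orientation: [[0.897, -0.14, -0.42], [-0.128, -0.99, 0.058], [-0.424, 0.002, -0.906]]
ft_force: [-0.3, -0.4, -2.1]
gripper_width: 0.0454
finger_force: 63.2
```

```bash
python3 - <<'E'
from t import *
st(); plan((.578,.352,.227),Rt(1.2))
E
```

```text
{'time_s': 26.4667, 'position': [0.7208, -0.049, 0.1616], 'orientation': [[0.8967, -0.1404, -0.4199], [-0.1281, -0.9901, 0.0576], [-0.4238, 0.0022, -0.9058]], 'joint_pos': [2.5523, 50.396, -1.8937, 54.3576, -1.4334, 100.1711, -97.0192], 'ft_force': [-0.2588, -0.4205, -2.1191], 'gripper_width': 0.0454, 'finger_force': 63.1618}
t 26.4667 rot total [-0.042  0.556 -0.203] rows 4 | then shift total (units) [ -4.48 -13.46  -2.18] rows 14
```

Emit:
carry_out:
  xyz:
    - [0,0,-0.3]
    - [0,0,-0.3]
    - [0,0,-0.3]
    - [0,0,-0.3]
    - [0,0,-0.3]
    - [-0.3,0,-0.4]
    - [-0.4,-0.5,-0.28]
    - [-0.4,-0.9,0]
    - [-0.4,-1,0]
    - [-0.4,-1,0]
    - [-0.4,-1,0]
    - [-0.4,-1,0]
  rot:
    - [-0.009,0.111,-0.04]
    - [-0.009,0.111,-0.04]
    - [-0.009,0.111,-0.04]
    - [-0.009,0.111,-0.04]
    - [-0.009,0.111,-0.04]
    - [0,0,0]
    - [0,0,0]
    - [0,0,0]
    - [0,0,0]
    - [0,0,0]
    - [0,0,0]
    - [0,0,0]
  gripper: [0,0,0,0,0,0,0,0,0,0,0,0]

```text
time_s: 27.47
position: [0.6463, 0.1113, 0.2243]
orientation: [[1.0, 0.018, -0.006], [0.018, -1.0, -0.003], [-0.006, 0.003, -1.0]]
ft_force: [0.5, 0.3, -2.2]
gripper_width: 0.0457
finger_force: 63.1
```

Emit:
carry_out:
  xyz:
    - [-0.4,-1,0]
    - [-0.4,-1,0]
    - [-0.4,-1,0]
    - [-0.3,-1,0]
    - [-0.2,-1,0]
    - [-0.1,-1,0]
    - [0,-0.9,0]
    - [0,-0.7,0]
    - [0,-0.4,0]
    - [0,0,0]
    - [0,0,0]
  rot:
    - [0,0,0]
    - [0,0,0]
    - [0,0,0]
    - [0,0,0]
    - [0,0,0]
    - [0,0,0]
    - [0,0,0]
    - [0,0,0]
    - [0,0,0]
    - [0,0,0]
    - [0,0,0]
  gripper: [0,0,0,0,0,0,0,0,0,0,0]

```text
time_s: 28.38
position: [0.5893, 0.3484, 0.2239]
orientation: [[1.0, 0.019, -0.003], [0.019, -1.0, -0.005], [-0.003, 0.005, -1.0]]
ft_force: [0.2, -1.2, -2.1]
gripper_width: 0.0457
finger_force: 63.1
```

```bash
python3 - <<'E'
from t import *
st(); plan((.577,.352,.058),Rt(1.2))
E
```

```text
{'time_s': 28.3833, 'position': [0.5893, 0.3484, 0.2239], 'orientation': [[0.9998, 0.0191, -0.0034], [0.0191, -0.9998, -0.0046], [-0.0035, 0.0045, -1.0]], 'joint_pos': [-26.7874, 27.1132, -10.7836, 82.6627, 5.274, 71.0249, -127.0635], 'ft_force': [0.214, -1.2069, -2.1426], 'gripper_width': 0.0457, 'finger_force': 63.116}
t 28.3833 rot total [ 0.006  0.004 -0.002] rows 1 | then shift total (units) [-0.41 -0.13  5.53] rows 6
```

Emit:
carry_out:
  xyz:
    - [-0.41,-0.1,0]
    - [0,0,0.4]
    - [0,0,0.8]
    - [0,0,0.9]
    - [0,0,0.9]
    - [0,0,0.9]
    - [0,0,0.7]
    - [0,0,0.5]
    - [0,0,0.3]
    - [0,0,0.1]
    - [0,0,0]
    - [0,0,0]
  rot:
    - [0.005,0.004,0]
    - [0,0,0]
    - [0,0,0]
    - [0,0,0]
    - [0,0,0]
    - [0,0,0]
    - [0,0,0]
    - [0,0,0]
    - [0,0,0]
    - [0,0,0]
    - [0,0,0]
    - [0,0,0]
  gripper: [0,0,0,0,0,0,0,0,0,0,0,0]

```text
time_s: 29.38
position: [0.5784, 0.3524, 0.0605]
orientation: [[1.0, 0.018, 0.003], [0.018, -1.0, 0.003], [0.003, -0.003, -1.0]]
ft_force: [0.3, -0.8, -1.4]
gripper_width: 0.0456
finger_force: 63.1
```

Emit:
carry_out:
  xyz:
    - [0,0,0.06]
    - [0,0,0.05]
    - [0,0,0]
  rot:
    - [0,0,0]
    - [0,0,0]
    - [0,0,0]
  gripper: [0,0,0]

```text
time_s: 29.63
position: [0.5777, 0.3528, 0.0569]
orientation: [[1.0, 0.019, 0.002], [0.019, -1.0, 0.002], [0.002, -0.002, -1.0]]
ft_force: [0.2, -0.4, -2.3]
gripper_width: 0.0453
finger_force: 63.1
```

Emit:
carry_out:
  xyz:
    - [0,0,0.05]
    - [0,0,0.05]
    - [0,0,0.03]
    - [0,0,0]
  rot:
    - [0,0,0]
    - [0,0,0]
    - [0,0,0]
    - [0,0,0]
  gripper: [0,0,0,0]

```text
time_s: 29.97
position: [0.5774, 0.3526, 0.0524]
orientation: [[1.0, 0.019, 0.002], [0.019, -1.0, 0.002], [0.002, -0.002, -1.0]]
ft_force: [-0.1, -0.2, -1.4]
gripper_width: 0.0454
finger_force: 63.3
```

Emit:
carry_out:
  xyz:
    - [0,0,0.05]
    - [0,0,0.02]
    - [0,0,0]
  rot:
    - [0,0,0]
    - [0,0,0]
    - [0,0,0]
  gripper: [0,0,0]

```text
time_s: 30.22
position: [0.5789, 0.3527, 0.0522]
orientation: [[1.0, 0.019, 0.004], [0.019, -1.0, 0.003], [0.004, -0.003, -1.0]]
ft_force: [0.1, -1.8, 4.6]
gripper_width: 0.0454
finger_force: 64.1
```

Emit:
carry_out:
  xyz:
    - [0,0,0]
    - [0,0,0]
    - [0,0,0]
    - [0,0,0]
    - [0,0,-0.3]
    - [0,0,-0.7]
    - [0,0,-1]
    - [0,0,-1]
    - [0,0,-1]
    - [0,0,-0.7]
    - [0,0,-0.3]
    - [0,0,0]
  rot:
    - [0,0,0]
    - [0,0,0]
    - [0,0,0]
    - [0,0,0]
    - [0,0,0]
    - [0,0,0]
    - [0,0,0]
    - [0,0,0]
    - [0,0,0]
    - [0,0,0]
    - [0,0,0]
    - [0,0,0]
  gripper: [0.6,0.75,0.75,0.75,0.75,0.75,0.75,0.75,0.75,0.75,0.75,0.75]

```text
time_s: 31.22
position: [0.5785, 0.3533, 0.2036]
orientation: [[1.0, 0.019, 0.006], [0.019, -1.0, 0.005], [0.006, -0.005, -1.0]]
ft_force: [-0.9, 0.7, 0.7]
gripper_width: 0.0641
finger_force: 0.0
```

```bash
python3 - <<'E'
from t import *
st(); d=cam('wrist'); save(d,'w9.png'); np.savez('w9.npz',W=d['W'],img=d['img']); W=d['W']; z=W[...,2]
for a,b in((.18,.298),(.298,.43)):
    m=(W[...,0]>.5)&(W[...,0]<.66)&(W[...,1]>a)&(W[...,1]<b)&(z>.08)&(z<.1)&(d['img'].astype(int).sum(-1)>450); print('mod',rect(W[m][:,:2]),z[m].mean())
plan((.385,.295,.2),Rt(1.2))
d=cam('top'); np.savez('top3.npz',W=d['W'],img=d['img'])
E
```

```text
{'time_s': 31.2167, 'position': [0.5785, 0.3533, 0.2036], 'orientation': [[0.9998, 0.0192, 0.0062], [0.0191, -0.9998, 0.0051], [0.0063, -0.005, -1.0]], 'joint_pos': [-27.2083, 26.7769, -11.0673, 85.8038, 5.3517, 67.4736, -128.0321], 'ft_force': [-0.9286, 0.6553, 0.6619], 'gripper_width': 0.0641, 'finger_force': 0.0}
mod (array([583.7, 238. ]), array([42. , 40.6]), 1.39) 0.09255215832482627
mod (array([585.1, 379. ]), array([111.3,  97.8]), 0.45) 0.09281685888337891
t 31.2667 rot total [-0.004 -0.004 -0.002] rows 1 | then shift total (units) [-6.45  1.78  0.04] rows 7
```

View pics/w9.png

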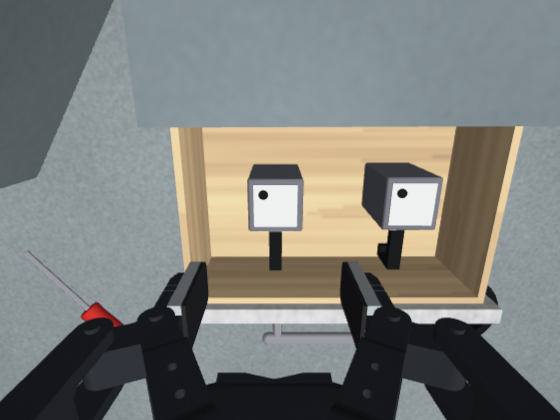

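Both modules stand upright in the drawer (275,205) and (412,205), with the handle at (320,337). I shut the fingers and come down in front of the handle.

Emit:
carry_out:
  xyz:
    - [-0.5,0.1,0]
    - [-0.9,0.25,0]
    - [-0.9,0.25,0]
    - [-0.9,0.25,0]
    - [-0.9,0.25,0]
    - [-0.9,0.25,0]
    - [-0.8,0.25,0]
    - [-0.5,0.18,0]
    - [-0.15,0,0]
    - [0,0,0]
    - [0,0,0]
  rot:
    - [0,0,0]
    - [0,0,0]
    - [0,0,0]
    - [0,0,0]
    - [0,0,0]
    - [0,0,0]
    - [0,0,0]
    - [0,0,0]
    - [0,0,0]
    - [0,0,0]
    - [0,0,0]
  gripper: [0,0,0,0,0,0,0,0,0,0,0]

```text
time_s: 32.23
position: [0.3852, 0.2952, 0.1992]
orientation: [[1.0, 0.019, 0.001], [0.019, -1.0, 0.002], [0.001, -0.002, -1.0]]
ft_force: [-0.7, -0.2, 0.5]
gripper_width: -0.0002
finger_force: 0.0
```

```bash
python3 - <<'E'
from t import *
st(); plan((.385,.295,.066),Rt(1.2))
d=cam('wrist'); W=d['W'];z=W[...,2]; m=(W[...,0]>.42)&(W[...,0]<.46)&(z>.05)&(z<.105)&(abs(W[...,1]-.297)<.05); q=W[m]
print(m.sum(), q.mean(0).round(4) if m.sum() else 0, np.percentile(q[:,2],[2,98]).round(4), np.percentile(q[:,0],[2,98]).round(4))
E
```

```text
{'time_s': 32.2333, 'position': [0.3852, 0.2952, 0.1992], 'orientation': [[0.9998, 0.0192, 0.0012], [0.0192, -0.9998, 0.0016], [0.0012, -0.0016, -1.0]], 'joint_pos': [-29.5199, 7.9891, -14.2124, 111.9517, 2.2322, 60.2073, -133.6083], 'ft_force': [-0.6734, -0.1505, 0.5368], 'gripper_width': -0.0002, 'finger_force': 0.0}
t 32.2333 rot total [-0.002 -0.002 -0.002] rows 1 | then shift total (units) [-0.01  0.01  4.44] rows 5
2000 [0.4438 0.2964 0.0901] [0.0868 0.0924] [0.4375 0.4569]
```

Emit:
carry_out:
  xyz:
    - [0,0,0.5]
    - [0,0,0.9]
    - [0,0,0.9]
    - [0,0,0.9]
    - [0,0,0.7]
    - [0,0,0.4]
    - [0,0,0.14]
    - [0.3,0,0]
    - [0.3,0,0]
    - [0.2,0,0]
    - [0.2,0,0]
    - [0.2,0,0]
  rot:
    - [0,0,0]
    - [0,0,0]
    - [0,0,0]
    - [0,0,0]
    - [0,0,0]
    - [0,0,0]
    - [0,0,0]
    - [0,0,0]
    - [0,0,0]
    - [0,0,0]
    - [0,0,0]
    - [0,0,0]
  gripper: [0,0,0,0,0,0,0,0,0,0,0,0]

```text
time_s: 33.28
position: [0.4227, 0.2965, 0.0677]
orientation: [[1.0, 0.018, 0.003], [0.018, -1.0, 0.003], [0.003, -0.003, -1.0]]
ft_force: [-0.9, -0.1, -0.3]
gripper_width: 0.0003
finger_force: 0.0
```

Emit:
carry_out:
  xyz:
    - [0.25,0,0]
    - [0.3,0,0]
    - [0.3,0,0]
    - [0.3,0,0]
    - [0.3,0,0]
    - [0.3,0,0]
    - [0.3,0,0]
    - [0.3,0,0]
    - [0.3,0,0]
    - [0.3,0,0]
    - [0.3,0,0]
    - [0.3,0,0]
  rot:
    - [0,0,0]
    - [0,0,0]
    - [0,0,0]
    - [0,0,0]
    - [0,0,0]
    - [0,0,0]
    - [0,0,0]
    - [0,0,0]
    - [0,0,0]
    - [0,0,0]
    - [0,0,0]
    - [0,0,0]
  gripper: [0,0,0,0,0,0,0,0,0,0,0,0]

```text
time_s: 34.28
position: [0.5282, 0.2982, 0.0668]
orientation: [[1.0, 0.019, 0.001], [0.019, -1.0, 0.002], [0.001, -0.002, -1.0]]
ft_force: [-0.5, 0.7, 0.3]
gripper_width: 0.0003
finger_force: 0.7
```

```bash
cat > dr.py <<'E'
from t import *
st(); d=cam('top'); W=d['W']
P=W.reshape(-1,3); 
for y in(.2,.24,.36,.4):
    s=P[(abs(P[:,1]-y)<.008)&(P[:,0]>.44)&(P[:,0]<.68)]; w=s[(s[:,2]>.1)&(s[:,2]<.125)]; print(y,'front/cab min x',np.sort(w[:,0])[:2].round(4), 'floor seen',((s[:,2]<.04)&(s[:,0]>np.min(w[:,0]))).sum())
E
python3 dr.py
```

```text
{'time_s': 34.2833, 'position': [0.5282, 0.2982, 0.0668], 'orientation': [[0.9998, 0.0193, 0.0014], [0.0193, -0.9998, 0.002], [0.0014, -0.002, -1.0]], 'joint_pos': [-24.9133, 28.2254, -11.1272, 102.922, 6.8412, 49.3762, -128.095], 'ft_force': [-0.4533, 0.7425, 0.3314], 'gripper_width': 0.0003, 'finger_force': 0.7161}
0.2 front/cab min x [0.5806 0.5809] floor seen 97
0.24 front/cab min x [0.5791 0.5802] floor seen 69
0.36 front/cab min x [0.6425 0.643 ] floor seen 11
0.4 front/cab min x [0.6405 0.6407] floor seen 0
```

Emit:
carry_out:
  xyz:
    - [0.3,0,0]
    - [0.3,0,0]
    - [0.3,0,0]
    - [0.25,0,0]
    - [0.2,0,0]
    - [0.1,0,0]
    - [0.08,0,0]
    - [0,0,0]
  rot:
    - [0,0,0]
    - [0,0,0]
    - [0,0,0]
    - [0,0,0]
    - [0,0,0]
    - [0,0,0]
    - [0,0,0]
    - [0,0,0]
  gripper: [0,0,0,0,0,0,0,0]

```text
time_s: 35.0
position: [0.5742, 0.2989, 0.0671]
orientation: [[1.0, 0.019, 0.003], [0.019, -1.0, 0.002], [0.003, -0.002, -1.0]]
ft_force: [-0.8, -0.1, 0.6]
gripper_width: 0.0001
finger_force: 0.0
```

Emit:
carry_out:
  xyz:
    - [0.06,0,0]
    - [0.06,0,0]
    - [0.06,0,0]
    - [0,0,0]
  rot:
    - [0,0,0]
    - [0,0,0]
    - [0,0,0]
    - [0,0,0]
  gripper: [0,0,0,0]

```text
time_s: 35.33
position: [0.5783, 0.2993, 0.0671]
orientation: [[1.0, 0.019, 0.001], [0.019, -1.0, 0.002], [0.001, -0.002, -1.0]]
ft_force: [-2.4, 0.2, 0.6]
gripper_width: 0.0
finger_force: 1.1
```

Emit:
carry_out:
  xyz:
    - [0.06,0,0]
    - [0.06,0,0]
    - [0.06,0,0]
    - [0,0,0]
  rot:
    - [0,0,0]
    - [0,0,0]
    - [0,0,0]
    - [0,0,0]
  gripper: [0,0,0,0]

```text
time_s: 35.67
position: [0.5784, 0.2993, 0.0668]
orientation: [[1.0, 0.02, -0.01], [0.02, -1.0, -0.001], [-0.01, 0.001, -1.0]]
ft_force: [-13.4, -2.7, 9.9]
gripper_width: 0.0002
finger_force: 6.9
```

The force rose to 13 N with no travel, so the drawer is at its stop. I back off, rise and check.

Emit:
carry_out:
  xyz:
    - [-0.2,0,0]
    - [-0.4,0,0]
    - [-0.6,0,0]
    - [-0.6,0,0]
    - [-0.4,0,-0.4]
    - [0,0,-0.8]
    - [0,0,-1]
    - [0,0,-1]
    - [0,0,-0.8]
    - [0,0,-0.4]
    - [0,0,0]
    - [0,0,0]
  rot:
    - [0,0,0]
    - [0,0,0]
    - [0,0,0]
    - [0,0,0]
    - [0,0,0]
    - [0,0,0]
    - [0,0,0]
    - [0,0,0]
    - [0,0,0]
    - [0,0,0]
    - [0,0,0]
    - [0,0,0]
  gripper: [0,0,0,0,0,0,0,0,0,0,0,0]

```text
time_s: 36.67
position: [0.5182, 0.2977, 0.1987]
orientation: [[1.0, 0.019, 0.002], [0.019, -1.0, 0.002], [0.002, -0.002, -1.0]]
ft_force: [0.3, -0.2, -0.2]
gripper_width: 0.0001
finger_force: 0.0
```

```bash
python3 dr.py; python3 - <<'E'
from t import *
d=cam('top'); save(d,'t9.png',s=1.4); np.savez('top9.npz',W=d['W'],img=d['img'])
W=d['W'];I=d['img'].astype(int);z=W[...,2]
m=(W[...,0]>.35)&(W[...,0]<.65)&(abs(W[...,1]+.41)<.075)&(z<.035)
k=m&(z>.0105); n,l,s,c=cv2.connectedComponentsWithStats(k.astype(np.uint8)); j=l==1+np.argmax(s[1:,4]); print('fork',rect(W[j][:,:2]))
k=m&(I.sum(-1)<150); print('mat',rect(W[k][:,:2]))
E
```

```text
{'time_s': 36.6667, 'position': [0.5182, 0.2977, 0.1987], 'orientation': [[0.9998, 0.0191, 0.0025], [0.0191, -0.9998, 0.0022], [0.0025, -0.0022, -1.0]], 'joint_pos': [-24.3954, 19.1887, -12.0612, 97.615, 4.3785, 63.4674, -126.6577], 'ft_force': [0.316, -0.2062, -0.1606], 'gripper_width': 0.0001, 'finger_force': 0.0}
0.2 front/cab min x [0.6306 0.6307] floor seen 11
0.24 front/cab min x [0.6287 0.6288] floor seen 17
0.36 front/cab min x [0.6261 0.6267] floor seen 11
0.4 front/cab min x [0.6543 0.6552] floor seen 0
fork (array([ 501.5, -410.8]), array([ 47.4, 194. ]), 89.5)
mat (array([ 501.9, -411.2]), array([107.3, 222.5]), 89.48)
```

View pics/t9.png

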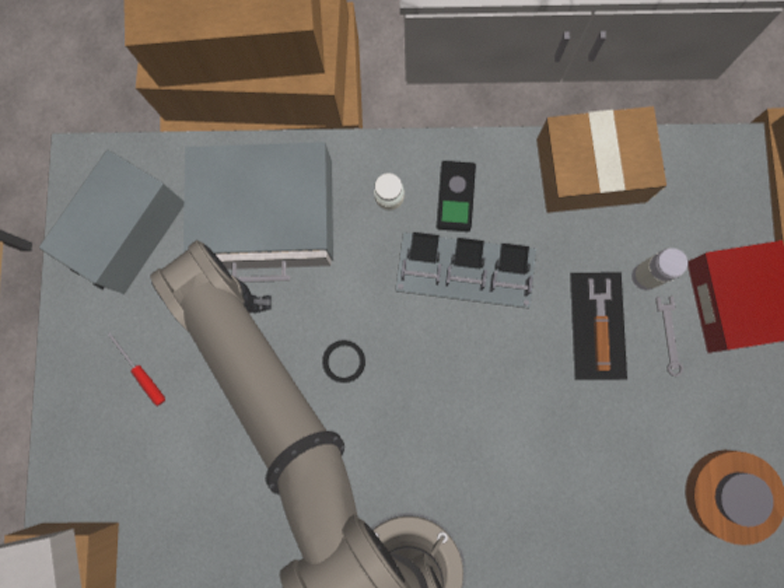

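The drawer is flush at the cabinet front (258,258) after 155 mm of travel. All the sockets are empty, the fork (600,325) is centred on the mat to within 1 mm, and the bystanders have not moved. I hand it in.

```bash
python3 -c "
from rig import ctrl
print(ctrl.job_done())"
```

```text
the job is handed in; nothing more can be done
None
```

Job handed in: I freed both modules present (a and c; the middle socket was empty) with the fork, stood them in the drawer and pushed it to its stop, and left the fork flat in the middle of its mat.

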